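# Draw a pegged bench joint tight with a tapered drift

## Task

The rail's tenon is dry-fitted in the leg's mortise, but its shoulder still stands a few millimetres off the leg. Take the red-handled tapered drift from the rack, work its point down by feel through the leg's peg hole and the offset hole in the tenon, and press it in until the shoulder is drawn up tight; then let go, seat it with a firm push of about 18 N on the top of its handle, and leave it wedged there, standing upright. Let the drift do the pulling: do not shove the rail with the gripper, do not force the drift so hard that it bruises the holes, and leave the chisels, mallet and peg tray where they are.

Things in the scene. Friction and masses are not known exactly. Their poses are not given: they have to be found in the camera images.
- leg: Fixed pale post, 60 x 60 mm section, lying on 50 mm bearers, top at 110 mm. Origin on the bench under its peg hole; z up, x along the rail (the way the joint opens), y along the leg to its near end, 60 mm from the hole; the far end is 240 mm off, held by an iron holdfast 185 mm tall. A 62 mm bearer under the rail stands 220 mm along x.
- leg_hole (a point): Centre of the upper mouth of the leg's peg hole, in its top face, 110 mm above the bench; axes as the leg's. The hole, 20 mm in diameter with sharp edges, goes straight down through the upper cheek (18 mm), the mortise (24 mm, filled by the rail's tenon) and the lower cheek (18 mm); below is 50 mm of free space.
- rail (a joint): Gap in m between the shoulder of the reddish rail and the leg's side: 0 is tight, 0.0028 to 0.0042 at the start. The rail slides along the leg's x in its mortise, a stiff fit: about 12 N moves it and it stays where left.
- rail_shoulder (a point): Middle of the upper edge of the rail's shoulder, 98 mm above the bench (the rail's top, 12 mm below the leg's). The rail is 90 mm wide, 36 mm thick and 240 mm long. Its 24 mm tenon has a 20 mm hole too, 18 mm below the leg's top; hand-bored nearer to the shoulder, its centre lies gap + 3.4 to 6.6 mm from the leg hole's along the leg's x (each piece differs; visible down the hole).
- drift: Drift, 190 mm, 0.16 kg: waxed round steel taper 115 mm long from 7 mm diameter at the rounded point to 21 mm, brass ferrule 27 x 12 mm, red handle 28 mm thick, 63 mm long. Origin at the point, z to the handle. At the start it hangs upright in one of the rack's holes by its ferrule. It grows 1 mm thicker per 8 mm and is self-holding: pressed in, it stays.
- drift_tip (a point): The drift's point. Drawing takes a push of 7 to 13 N, more once the shoulder meets the leg (point 70 to 105 mm below the leg's top). Bearing on leg or rail with over 42 N bruises the hole: gripped, the drift must be let shift some 3 mm along the leg's -x as it goes in. Let go, it leans 3.5 degrees, handle to -x, and slackens to about 10 N; a 16 to 20 N push on top seats it at 18 to 30 N.
- drift_grip (a point): Middle of the drift's red handle, 158 mm above its point: the place to grip.
- rack: Fixed pine tool rack: a board 220 x 60 mm, its top 125 mm above the bench, with three 23 mm holes in a row along the rack's x, 68 mm apart (the middle one over the origin, which is on the bench). Ferrules rest on the board; handles stand 75 mm above it.
- chisel_wide: Chisel with a blue handle in another hole of the rack, handle and ferrule as the drift's. Origin at its edge, z up. Leave it.
- chisel_narrow: Chisel with a dark wooden handle in another hole of the rack, handle and ferrule as the drift's. Origin at its edge, z up. Leave it.
- mallet: Joiner's mallet lying on the bench: head 60 x 110 x 80 mm, 200 mm handle along x. Origin on the bench under the head. Leave it.
- peg_tray: Shallow pine tray, 100 x 130 x 30 mm, holding four dark 20 mm pegs. Origin on the bench under its centre. Leave it.
Mind the look-alikes: they are no part of the job. Leave any purple look-alike of the drift alone.

How it is judged:
By the outcome, as a careful person would: the job done as asked, in the order asked, and still so for the second after the job is handed in, with the robot touching nothing.
It also fails if it takes over 61 s, if anything falls off the work surface, if the arm or the gripper's body presses on something with over 40 N, if the wrist force passes 120 N, or if a joint passes its speed limit or range.

## Robot

A 7-joint arm with a two-finger parallel gripper is mounted at the origin on the work surface. World frame = base frame: x ahead of the robot, y to its left, z up, the work surface at z = 0. Lengths are in mm, angles in rad, forces in N, time in s.
With the tool pointing down it reaches from about 400 to 875 mm from the base axis. Payload 4.4 kg.
Tool frame: the origin (TCP) lies midway between the tips of the shut fingers; the grasp point (between the pads) lies 19 mm behind it; z points along the fingers, y is the line along which they close (so a half turn about z gives the same grasp; the last joint's range is limited). The gripper opens to 85 mm and grips with 20 to 120 N. Pads are 22 mm wide; open, the fingers measure 114 mm over their backs; the gripper's body (76 mm by 85 mm) begins 54 mm behind the grasp point. The pads swing forward as they close: fully open they stand 13 mm farther back than shut.
Start: joints at [-1.396, 0.628, 0.038, 1.517, -0.027, 0.996, -0.02], TCP at [154.985, 631.267, 204.913] pointing down, gripper open.
Joint ranges: [-3.06, 3.06], [-0.37, 2.12], [-1.25, 1.32], [0.18, 2.47], [-1.1, 4.24], [0.23, 1.98], [-2.94, 2.94]. Speed limits (rad/s): [2.57, 2.57, 3.14, 3.14, 3.14, 3.14, 3.14].

## Interface

Orientations are given as [roll, pitch, yaw] about the fixed x, y, z axes, in that order (R = Rz(yaw) Ry(pitch) Rx(roll)).
In Python, from cell import read_state, get_image, finish_job gives the robot as it stands.
- The arm moves only by the tool send_rows, never from a script. Its argument "series" is a list of rows, each an object of numbers: "ax", "ay", "az": the turn, a rotation vector about the tool's x, y, z in rad; "dx", "dy", "dz": the shift along the tool's x, y, z in cm; "hand": the closure, from 0 (fully open) to 1 (shut). In form: [{"ax": .., "ay": .., "az": .., "dx": .., "dy": .., "dz": .., "hand": ..}, ...]. A call has 1 to 10 rows; each row is the pose to reach, as a shift and turn from the pose commanded when the call began, along the tool's axes at that moment; what a row does not reach only later rows make up. A row lasts 1/10 s, in which the tool goes at most 50 mm and 8.59 degrees, less where a joint would pass 70% of its speed; a pose out of reach is approached as far as the arm can. A call with a gripper value outside its range is refused whole. The fingers move at their own pace and stop on an object; the grip force is fixed at half the most. Time passes only in rows, so rows that repeat a pose let the fingers close. It gives the time, the measured TCP pose, the force, the opening and the grip force at its end, in the units of the state.
- read_state(): the state, without advancing time (a new reading comes with each control period).
- get_image(name): name is "scene" or "top" or "wrist"; returns a dict with "pixels" (384x512x3 uint8, red, green, blue), "mtx" (3x3 intrinsics, pixels), "R" (3x3) and "t" (3): a world point X has camera coordinates R X + t. Camera axes: x right, y down, z forward; pixel columns grow to the right and rows downward; lengths in mm; the calibration is good to about 2 mm. A picture is of the moment at which its call begins. There is no depth.
- finish_job(): hands the job in; it is judged then, once.
The state is a dict: "clock": time; "qpos": joint angles; "qd": joint speeds; "tau": joint torques, N m; "eef_pos": TCP position; "tool_rot": TCP orientation; "force": force on the tool from outside, world axes, zero at the start; "torque": the same for the moment, N m; "width": finger opening in mm; "gripper_force": force on a finger pad.
Only numpy, scipy, OpenCV 4.12 (cv2) and the standard library are available. Lean on these libraries where they do the work, as an engineer would, in place of code of your own. Each camera call takes 0.05 s, during which the arm holds its last target. There are 200 camera calls.

## Working session

There is one attempt and no reset: what is moved stays moved. The work goes in short steps, Python scripts to look and compute and a tool call to move; the robot and the scene stay as the last step left them, time stands still between calls to the robot, and variables do not carry over. Pictures are saved under pics/ and viewed, at most 10 in all, crops included, and the job is handed in when it is done.

Besides the shell and the picture viewer there is one more tool, called after ">>>" by a JSON object that holds its "name" and its "arguments". send_rows: Moves the arm, as the interface text tells. Its arguments: {"type":"object","properties":{"series":{"type":"array","items":{"type":"object","properties":{"ax":{"type":"number"},"ay":{"type":"number"},"az":{"type":"number"},"dx":{"type":"number"},"dy":{"type":"number"},"dz":{"type":"number"},"hand":{"type":"number"}}}}},"required":["series"]}

```bash
mkdir -p pics
cat > h.py <<'E'
import numpy as np, cv2, json
from cell import read_state, get_image, finish_job
from scipy.spatial.transform import Rotation as Ro
def shot(n,f=None):
    d=get_image(n); d={k:np.array(v) for k,v in d.items()}
    if f: cv2.imwrite('pics/'+f,d['pixels'][:,:,::-1].astype(np.uint8))
    np.savez('pics/'+n+'.npz',**d)
    return d
def load(n): return dict(np.load('pics/'+n+'.npz'))
def cast(d,u,v,z):
    c=-d['R'].T@d['t']; r=d['R'].T@np.linalg.solve(d['mtx'],[u,v,1.]); return c+r*(z-c[2])/r[2]
def proj(d,X):
    p=d['mtx']@(d['R']@np.array(X,float)+d['t']); return p[:2]/p[2]
def st():
    s=read_state(); print({k:np.round(s[k],3).tolist() for k in ('clock','qpos','eef_pos','tool_rot','force','torque','width','gripper_force')}); return s
E
python3 - <<'E'
from h import *
st()
a=shot('scene'); b=shot('top')
for d in(a,b): print(np.round(-d['R'].T@d['t']))
im=np.hstack([a['pixels'],b['pixels']])[:,:,::-1].astype(np.uint8)
cv2.imwrite('pics/a.png',a['pixels'][:,:,::-1].astype(np.uint8));cv2.imwrite('pics/b.png',b['pixels'][:,:,::-1].astype(np.uint8))
E
```

```text
{'clock': 0.0, 'qpos': [-1.396, 0.629, 0.038, 1.518, -0.027, 0.996, -0.02], 'eef_pos': [154.804, 630.615, 203.989], 'tool_rot': [-3.14, -0.0, 2.901], 'force': [-0.435, 0.48, 0.321], 'torque': [-0.022, 0.018, 0.038], 'width': 85.319, 'gripper_force': 0.0}
[ 925. -210.  853.]
[ 290.   19. 1154.]
```

View pics/a.png

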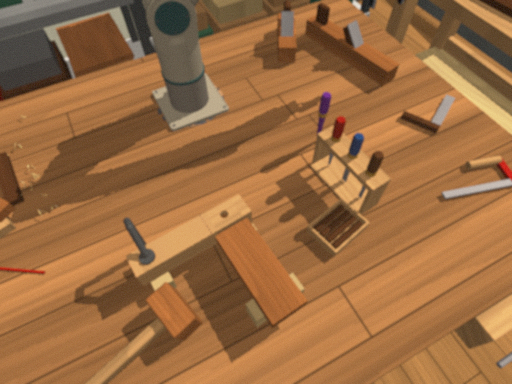

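View pics/b.png

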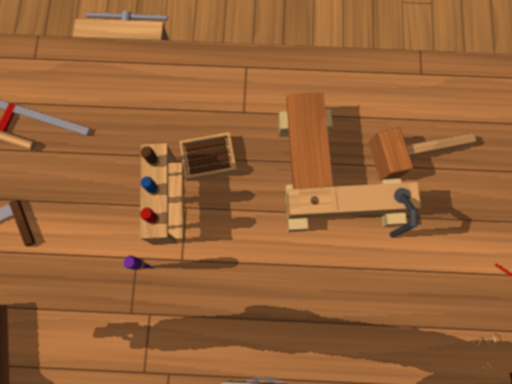

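The scene view shows the leg with its hole at (224,214), the rail below it, and the rack with red, blue and dark handles. A purple look-alike stands at (325,100). In the top view the hole is at (315,200), the red handle at (148,215) and the purple one at (132,263).

Run:
```python
from h import *
a=load('scene'); b=load('top')
def red(d,box):
    h=cv2.cvtColor(d['pixels'].astype(np.uint8),cv2.COLOR_RGB2HSV).astype(int)
    m=(((h[...,0]<5)|(h[...,0]>174))&(h[...,1]>190)&(h[...,2]>70))
    k=np.zeros_like(m);k[box[1]:box[3],box[0]:box[2]]=1
    ys,xs=np.nonzero(m&k); return xs,ys
for n,d,bx in(('top',b,(130,200,170,230)),('scene',a,(325,105,355,145))):
    x,y=red(d,bx); print(n,len(x),x.mean(),y.mean(),x.min(),x.max(),y.min(),y.max())
    print(cast(d,x.mean(),y.mean(),185), np.round(proj(d,[154.8,630.6,204])))
# rack handles in top
for p in((148,215),(149.5,185),(149.5,155)): print('handle',np.round(cast(b,*p,195),1))
def dark(d,box):
    g=cv2.cvtColor(d['pixels'].astype(np.uint8),cv2.COLOR_RGB2GRAY).astype(float)[box[1]:box[3],box[0]:box[2]]
    print(np.round(g).astype(int))
    return
dark(b,(308,193,323,208)); dark(a,(216,206,233,222))
for p in((286,189),(287,218),(418,182)): print('leg',np.round(cast(b,*p,110),1))
for p in((287,95),(324,93),(331,187),(292,188)): print('rail',np.round(cast(b,*p,98),1))
print('hole',cast(b,315,200,110),cast(a,224.5,214,110))
im=b['pixels'].astype(np.uint8)[80:250,120:430,::-1]
cv2.imwrite('pics/c.png',cv2.resize(im,None,fx=2.58,fy=2.58,interpolation=2))
```

```text
top 100 146.36 214.07 141 151 209 221
[455.11829701 266.76300765 185.        ] [-58. 356.]
scene 97 339.1958762886598 125.17525773195877 334 344 117 136
[461.04887658 260.74081203 185.        ] [382.  18.]
handle [451.6 260.6 195. ]
handle [516.4 263.9 195. ]
handle [583.  270.5 195. ]
[[147 147 147 147 147 148 148 149 148 148 149 148 148 149 149]
 [149 150 150 150 150 150 151 151 151 152 153 153 153 153 153]
 [154 155 155 154 151 147 144 144 149 156 159 159 159 159 160]
 [161 161 159 149 135 122 116 117 130 148 160 163 163 163 163]
 [163 161 152 131 110  94  89  90 104 130 150 161 165 165 165]
 [165 160 143 116  95  90  90  88  90 110 137 157 166 167 167]
 [165 159 138 107  92  92  95  93  90 101 127 152 166 168 167]
 [166 159 133  98  81  82  86  89  87  94 120 148 165 169 168]
 [168 160 136  99  73  69  73  76  77  91 118 147 163 167 166]
 [164 160 143 110  82  69  66  67  71  89 119 145 158 161 159]
 [157 156 148 129 103  84  76  76  84 103 128 147 154 156 155]
 [154 155 154 147 134 119 111 110 118 132 147 155 158 157 157]
 [160 160 161 160 157 151 149 149 151 157 162 163 163 163
[... 837 characters left out ...]
 166]
 [176 181 182 176 152 125 100  89  86 100 114 141 159 168 166 167 167]
 [182 183 183 178 167 153 133 122 123 128 142 155 163 169 166 163 165]
 [181 179 178 182 181 171 165 153 156 154 157 166 166 159 162 163 164]
 [184 180 178 180 180 175 175 168 164 166 161 164 165 165 167 166 170]
 [184 179 179 179 179 173 172 168 167 163 162 161 163 166 169 170 170]
 [176 180 174 174 170 167 166 161 159 165 166 163 171 171 173 163 158]]
leg [541.1 -31.  110. ]
leg [473.3 -35.5 110. ]
leg [ 571.5 -336.3  110. ]
rail [781.5 -26.6  98. ]
rail [ 790.8 -117.3   98. ]
rail [ 553.5 -136.7   98. ]
rail [547.  -45.6  98. ]
hole [518.06538713 -98.46737998 110.        ] [518.98844598 -96.0063487  110.        ]
```

View pics/c.png

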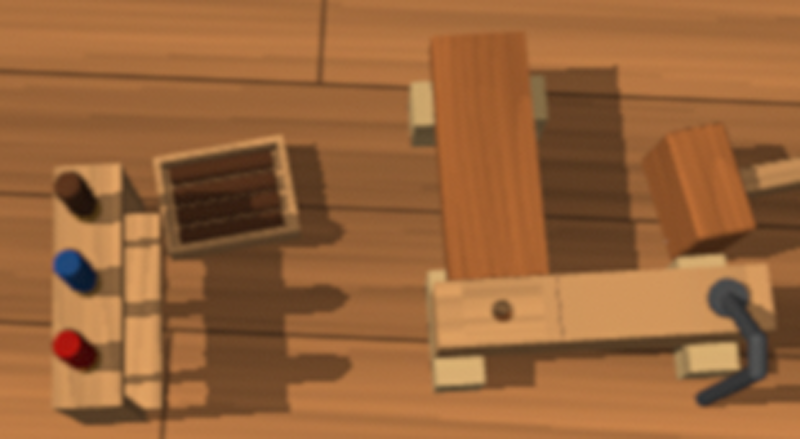

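The crop shows the red handle at the end of the rack, with blue and dark next to it. The hole is at about (503,310) in the crop, with a clear approach. I'll go above the rack.

```bash
cat >> h.py <<'E'
def rel(c,t,n=None):
    """c,t: (x,y,z,yaw) tool-down, mm/rad -> shift cm & az. pitch lean not included"""
    R=Ro.from_euler('xyz',[np.pi,0,c[3]]); R2=Ro.from_euler('xyz',[np.pi,0,t[3]])
    d=R.inv().apply(np.array(t[:3])-np.array(c[:3]))/10; w=(R.inv()*R2).as_rotvec()
    print('shift cm',np.round(d,2),'turn',np.round(w,3))
E
python3 -c "
from h import *
rel((154.985,631.267,204.913,2.901),(455,263,310,3.22))"
```

```text
shift cm [-37.91 -28.62 -10.51] turn [ 0.     0.    -0.319]
```

>>> {"name": "send_rows", "arguments": {"series": [{"dx": -3.8, "dy": -2.9, "dz": -3, "az": -0.03, "hand": 0}, {"dx": -7.6, "dy": -5.7, "dz": -6, "az": -0.06, "hand": 0}, {"dx": -11.4, "dy": -8.6, "dz": -9, "az": -0.1, "hand": 0}, {"dx": -15.2, "dy": -11.4, "dz": -10.5, "az": -0.13, "hand": 0}, {"dx": -19, "dy": -14.3, "dz": -10.5, "az": -0.16, "hand": 0}, {"dx": -22.8, "dy": -17.2, "dz": -10.5, "az": -0.2, "hand": 0}, {"dx": -26.6, "dy": -20, "dz": -10.5, "az": -0.23, "hand": 0}, {"dx": -30.4, "dy": -22.9, "dz": -10.5, "az": -0.26, "hand": 0}, {"dx": -34.2, "dy": -25.8, "dz": -10.5, "az": -0.3, "hand": 0}, {"dx": -37.9, "dy": -28.6, "dz": -10.5, "az": -0.32, "hand": 0}]}}

```text
invalid input at $.series[0]: expected keys ax, ay, az, dx, dy, dz, hand
```

>>> {"name": "send_rows", "arguments": {"series": [{"hand": 0}, {"hand": 0}, {"hand": 0}]}}

```text
invalid input at $.series[0]: expected keys ax, ay, az, dx, dy, dz, hand
```

Run:
```python
from h import *
st(); d=shot('wrist','w1.png'); print(np.round(-d['R'].T@d['t'],1), np.round(d['R'],3), np.round(d['mtx']))
```

```text
{'clock': 0.1, 'qpos': [-1.396, 0.629, 0.038, 1.518, -0.027, 0.996, -0.02], 'eef_pos': [154.832, 630.658, 204.071], 'tool_rot': [-3.14, 0.0, 2.901], 'force': [0.669, 0.462, 0.635], 'torque': [0.017, 0.042, -0.005], 'width': 85.729, 'gripper_force': 0.0}
[ 87.8 647.6 373.8] [[ 0.24   0.971 -0.001]
 [ 0.934 -0.23   0.273]
 [ 0.265 -0.066 -0.962]] [[331.   0. 258.]
 [  0. 331. 196.]
 [  0.   0.   1.]]
```

View pics/w1.png

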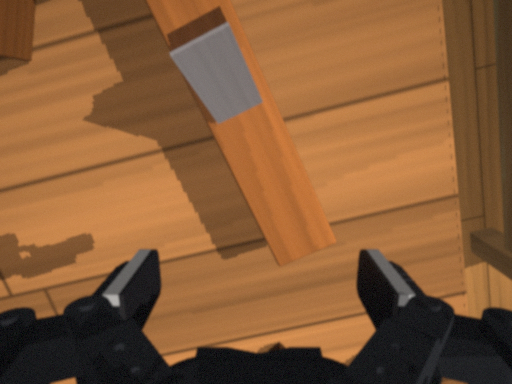

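The move was refused because every key is needed. This picture shows only the start pose, with a plane under the open fingers.

>>> {"name": "send_rows", "arguments": {"series": [{"ax": 0, "ay": 0, "dx": -3.8, "dy": -2.9, "dz": -3, "az": -0.03, "hand": 0}, {"ax": 0, "ay": 0, "dx": -7.6, "dy": -5.7, "dz": -6, "az": -0.06, "hand": 0}, {"ax": 0, "ay": 0, "dx": -11.4, "dy": -8.6, "dz": -9, "az": -0.1, "hand": 0}, {"ax": 0, "ay": 0, "dx": -15.2, "dy": -11.4, "dz": -10.5, "az": -0.13, "hand": 0}, {"ax": 0, "ay": 0, "dx": -19, "dy": -14.3, "dz": -10.5, "az": -0.16, "hand": 0}, {"ax": 0, "ay": 0, "dx": -22.8, "dy": -17.2, "dz": -10.5, "az": -0.2, "hand": 0}, {"ax": 0, "ay": 0, "dx": -26.6, "dy": -20, "dz": -10.5, "az": -0.23, "hand": 0}, {"ax": 0, "ay": 0, "dx": -30.4, "dy": -22.9, "dz": -10.5, "az": -0.26, "hand": 0}, {"ax": 0, "ay": 0, "dx": -34.2, "dy": -25.8, "dz": -10.5, "az": -0.3, "hand": 0}, {"ax": 0, "ay": 0, "dx": -37.9, "dy": -28.6, "dz": -10.5, "az": -0.32, "hand": 0}]}}

```text
clock: 1.15
eef_pos: [454.6, 262.7, 309.9]
tool_rot: [3.142, -0.0, -3.061]
force: [1.1, 0.7, 0.7]
width: 85.3
gripper_force: 0.0
```

>>> {"name": "send_rows", "arguments": {"series": [{"ax": 0, "ay": 0, "az": 0, "dx": 0, "dy": 0, "dz": 0, "hand": 0}, {"ax": 0, "ay": 0, "az": 0, "dx": 0, "dy": 0, "dz": 0, "hand": 0}, {"ax": 0, "ay": 0, "az": 0, "dx": 0, "dy": 0, "dz": 0, "hand": 0}]}}

```text
clock: 1.45
eef_pos: [452.9, 265.5, 309.7]
tool_rot: [3.141, -0.001, -3.061]
force: [0.3, 0.2, -0.2]
width: 85.4
gripper_force: 0.0
```

Run:
```python
from h import *
st(); d=shot('wrist','w2.png'); print(np.round(-d['R'].T@d['t'],1))
b=load('top'); print(cast(b,132,263,195))
```

```text
{'clock': 1.45, 'qpos': [-0.631, 0.339, 0.067, 1.716, -0.026, 1.088, 1.096], 'eef_pos': [452.853, 265.503, 309.705], 'tool_rot': [3.141, -0.001, -3.061], 'force': [0.264, 0.201, -0.227], 'torque': [0.005, 0.026, -0.039], 'width': 85.424, 'gripper_force': 0.0}
[384.2 259.9 479.4]
[350.6762635  283.36161578 195.        ]
```

View pics/w2.png

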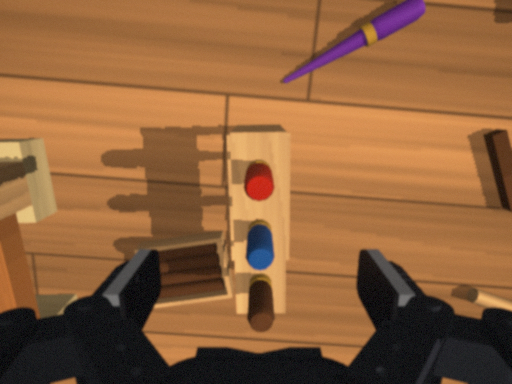

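The wrist view shows the three handles in the rack. The red handle's bright top face is centred near (260,187), the blue is at (260,257), and the purple look-alike is clear at upper right.

Run:
```python
from h import *
d=load('wrist')
h=cv2.cvtColor(d['pixels'].astype(np.uint8),cv2.COLOR_RGB2HSV).astype(int)
m=((h[...,0]<6)|(h[...,0]>174))&(h[...,1]>190)&(h[...,2]>175); m[:,:235]=0;m[:,290:]=0;m[:150]=0;m[240:]=0
k=cv2.morphologyEx(m.astype(np.uint8),cv2.MORPH_OPEN,np.ones((3,3)))
ys,xs=np.nonzero(k); print(len(xs),xs.min(),xs.max(),ys.min(),ys.max(),xs.mean(),ys.mean())
m2=((h[...,0]<6)|(h[...,0]>174))&(h[...,1]>150)&(h[...,2]>60);m2[:,:235]=0;m2[:,290:]=0;m2[:150]=0;m2[240:]=0
ys,xs=np.nonzero(m2); print(xs.min(),xs.max(),ys.min(),ys.max())
print('top centre',cast(d,xs.mean() if 0 else (xs.min()+xs.max())/2,0,200), cast(d,260,187,200))
for x,y in((xs.mean(),ys.max()),): print('far edge',cast(d,x,y,200))
blue=(h[...,0]>100)&(h[...,0]<120)&(h[...,1]>150)&(h[...,2]>60); blue[:,:235]=0; blue[:,290:]=0
yb,xb=np.nonzero(blue); print('blue far',xb.mean(),yb.max(),cast(d,xb.mean(),yb.max(),200))
print('rack edges', [np.round(cast(d,*p,125),1) for p in((228,133),(290,132),(236,313),(285,313))])
st()
```

```text
461 248 272 177 199 259.68980477223425 187.66594360086768
245 272 165 199
top centre [310.60545973 254.53388803 200.        ] [454.79908788 267.3510035  200.        ]
far edge [465.69729811 267.43929313 200.        ]
blue far 260.1198786039454 268 [532.51996031 273.76293241 200.        ]
rack edges [array([417.9, 231. , 125. ]), array([411.7, 296. , 125. ]), array([636. , 252.8, 125. ]), array([631.2, 313.1, 125. ])]
{'clock': 1.5, 'qpos': [-0.632, 0.339, 0.067, 1.716, -0.026, 1.088, 1.096], 'eef_pos': [452.68, 265.921, 309.744], 'tool_rot': [3.141, -0.001, -3.06], 'force': [-0.064, -1.02, 0.457], 'torque': [0.041, 0.057, 0.035], 'width': 85.423, 'gripper_force': 0.0}
```

>>> {"name": "send_rows", "arguments": {"series": [{"ax": 0, "ay": 0, "az": 0, "dx": -0.3, "dy": 0.1, "dz": 4, "hand": 0}, {"ax": 0, "ay": 0, "az": 0, "dx": -0.3, "dy": 0.1, "dz": 8, "hand": 0}, {"ax": 0, "ay": 0, "az": 0, "dx": -0.3, "dy": 0.1, "dz": 10, "hand": 0}, {"ax": 0, "ay": 0, "az": 0, "dx": -0.3, "dy": 0.1, "dz": 10, "hand": 0}, {"ax": 0, "ay": 0, "az": 0, "dx": -0.3, "dy": 0.1, "dz": 10, "hand": 0}]}}

```text
clock: 2.0
eef_pos: [456.4, 267.0, 210.3]
tool_rot: [3.141, 0.0, -3.06]
force: [-0.5, -0.1, -0.3]
width: 85.6
gripper_force: 0.0
```

Run:
```python
from h import *
st(); d=shot('wrist','w3.png')
print(proj(d,[455.5,267.2,200]))
```

```text
{'clock': 2.0, 'qpos': [-0.623, 0.448, 0.059, 1.85, -0.035, 0.844, 1.105], 'eef_pos': [456.363, 266.983, 210.349], 'tool_rot': [3.141, 0.0, -3.06], 'force': [-0.513, -0.087, -0.272], 'torque': [-0.05, 0.007, -0.043], 'width': 85.569, 'gripper_force': 0.0}
[258.68249106 224.3626906 ]
```

View pics/w3.png

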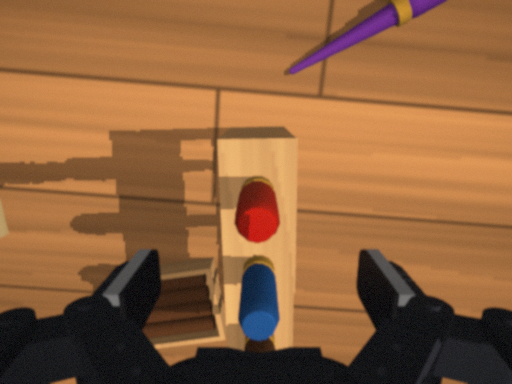

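The predicted red top (258.7,224.4) matches the picture at about (258,224), so I'll go down and grip.

>>> {"name": "send_rows", "arguments": {"series": [{"ax": 0, "ay": 0, "az": 0, "dx": 0.1, "dy": 0, "dz": 3, "hand": 0}, {"ax": 0, "ay": 0, "az": 0, "dx": 0.1, "dy": 0, "dz": 5, "hand": 0}, {"ax": 0, "ay": 0, "az": 0, "dx": 0.1, "dy": 0, "dz": 6.1, "hand": 0}, {"ax": 0, "ay": 0, "az": 0, "dx": 0.1, "dy": 0, "dz": 6.1, "hand": 0.3}, {"ax": 0, "ay": 0, "az": 0, "dx": 0.1, "dy": 0, "dz": 6.1, "hand": 0.6}, {"ax": 0, "ay": 0, "az": 0, "dx": 0.1, "dy": 0, "dz": 6.1, "hand": 1}, {"ax": 0, "ay": 0, "az": 0, "dx": 0.1, "dy": 0, "dz": 6.1, "hand": 1}, {"ax": 0, "ay": 0, "az": 0, "dx": 0.1, "dy": 0, "dz": 6.1, "hand": 1}, {"ax": 0, "ay": 0, "az": 0, "dx": 0.1, "dy": 0, "dz": 6.1, "hand": 1}]}}

```text
clock: 2.95
eef_pos: [456.5, 266.1, 150.2]
tool_rot: [3.14, 0.002, -3.063]
force: [-0.8, -0.0, 5.6]
width: 25.7
gripper_force: 58.7
```

>>> {"name": "send_rows", "arguments": {"series": [{"ax": 0, "ay": 0, "az": 0, "dx": 0, "dy": 0, "dz": -2, "hand": 1}, {"ax": 0, "ay": 0, "az": 0, "dx": 0, "dy": 0, "dz": -5, "hand": 1}, {"ax": 0, "ay": 0, "az": 0, "dx": 0, "dy": 0, "dz": -9, "hand": 1}, {"ax": 0, "ay": 0, "az": 0, "dx": 0, "dy": 0, "dz": -13, "hand": 1}, {"ax": 0, "ay": 0, "az": 0, "dx": 0, "dy": 0, "dz": -15, "hand": 1}, {"ax": 0, "ay": 0, "az": 0, "dx": 0, "dy": 0, "dz": -15, "hand": 1}, {"ax": 0, "ay": 0, "az": 0, "dx": 0, "dy": 0, "dz": -15, "hand": 1}]}}

```text
clock: 3.65
eef_pos: [455.3, 265.4, 298.7]
tool_rot: [3.142, -0.0, -3.062]
force: [-0.9, 0.0, -1.2]
width: 25.5
gripper_force: 59.6
```

Run:
```python
from h import *
s=st(); a=shot('scene','s2.png'); w=shot('wrist','w4.png'); b=shot('top')
p=s['eef_pos']; print('tip pred px', proj(a,[p[0],p[1],p[2]-139]), proj(a,[p[0],p[1],p[2]-24]))
im=a['pixels'].astype(np.uint8)[20:220,180:420,::-1]; im=cv2.resize(im,None,fx=1.9,fy=1.9)
im2=cv2.resize(w['pixels'].astype(np.uint8)[:,:,::-1],None,fx=.65,fy=.65)
c=np.zeros((400,800,3),np.uint8); c[:380,:456]=im; c[:im2.shape[0],460:460+im2.shape[1]]=im2; cv2.imwrite('pics/s2c.png',c)
rel((*p,s['tool_rot'][2]),(518.5,-97,300,np.pi+0.09))
```

```text
{'clock': 3.65, 'qpos': [-0.63, 0.352, 0.069, 1.729, -0.027, 1.061, 1.098], 'eef_pos': [455.317, 265.363, 298.711], 'tool_rot': [3.142, -0.0, -3.062], 'force': [-0.871, 0.03, -1.187], 'torque': [-0.016, 0.001, 0.06], 'width': 25.457, 'gripper_force': 59.556}
tip pred px [337.61249321 129.86117295] [346.52870931  96.26534029]
shift cm [ -3.43 -36.62  -0.13] turn [-0.     0.    -0.011]
```

View pics/s2c.png

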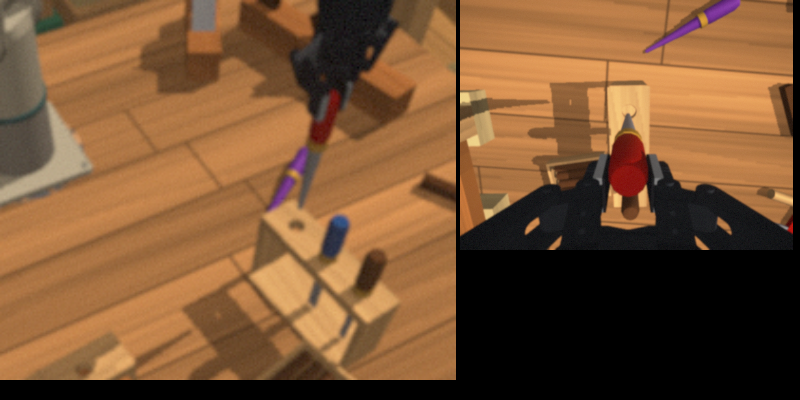

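The drift is held straight, with its tip where predicted at about (339,129) in the scene view. Moving over the leg.

>>> {"name": "send_rows", "arguments": {"series": [{"ax": 0, "ay": 0, "az": 0, "dx": -0.2, "dy": -2.5, "dz": 0, "hand": 1}, {"ax": 0, "ay": 0, "az": 0, "dx": -0.6, "dy": -6.5, "dz": 0, "hand": 1}, {"ax": 0, "ay": 0, "az": 0, "dx": -1, "dy": -11, "dz": 0, "hand": 1}, {"ax": 0, "ay": 0, "az": 0, "dx": -1.4, "dy": -15.5, "dz": 0, "hand": 1}, {"ax": 0, "ay": 0, "az": 0, "dx": -1.9, "dy": -20, "dz": 0, "hand": 1}, {"ax": 0, "ay": 0, "az": 0, "dx": -2.3, "dy": -24.5, "dz": 0, "hand": 1}, {"ax": 0, "ay": 0, "az": 0, "dx": -2.7, "dy": -29, "dz": 0, "hand": 1}, {"ax": 0, "ay": 0, "az": 0, "dx": -3, "dy": -32.5, "dz": 0.6, "hand": 1}, {"ax": 0, "ay": 0, "az": -0.01, "dx": -3.4, "dy": -35.5, "dz": 1, "hand": 1}, {"ax": 0, "ay": 0, "az": -0.01, "dx": -3.4, "dy": -36.6, "dz": 1, "hand": 1}]}}

```text
clock: 4.8
eef_pos: [517.6, -100.4, 287.2]
tool_rot: [-3.14, -0.003, -3.057]
force: [0.1, 0.4, -1.1]
width: 25.4
gripper_force: 59.6
```

>>> {"name": "send_rows", "arguments": {"series": [{"ax": 0, "ay": 0, "az": 0, "dx": 0, "dy": 0, "dz": 0, "hand": 1}, {"ax": 0, "ay": 0, "az": 0, "dx": 0, "dy": 0, "dz": 0, "hand": 1}, {"ax": 0, "ay": 0, "az": 0, "dx": 0, "dy": 0, "dz": 0, "hand": 1}]}}

```text
clock: 5.1
eef_pos: [518.5, -94.3, 288.8]
tool_rot: [3.14, -0.0, -3.049]
force: [0.7, -0.3, -1.7]
width: 25.7
gripper_force: 59.6
```

Run:
```python
from h import *
s=st(); w=shot('wrist','w5.png')
p=s['eef_pos']; print('tip', proj(w,[p[0],p[1],p[2]-139]), 'hole', proj(w,[518.5,-97,110]))
u,v=map(int,proj(w,[518.5,-97,110]))
im=w['pixels'].astype(np.uint8)[v-70:v+60,u-85:u+85,::-1]; print(u-85,v-70); cv2.imwrite('pics/w5c.png',cv2.resize(im,None,fx=4.5,fy=4.5,interpolation=2))
```

```text
{'clock': 5.1, 'qpos': [-0.01, 0.365, 0.193, 1.747, -0.081, 1.038, 1.875], 'eef_pos': [518.488, -94.254, 288.791], 'tool_rot': [3.14, -0.0, -3.049], 'force': [0.707, -0.294, -1.658], 'torque': [0.015, 0.026, -0.003], 'width': 25.741, 'gripper_force': 59.583}
tip [257.98125605 177.20789959] hole [255.38607773 168.85034522]
170 98
```

View pics/w5c.png

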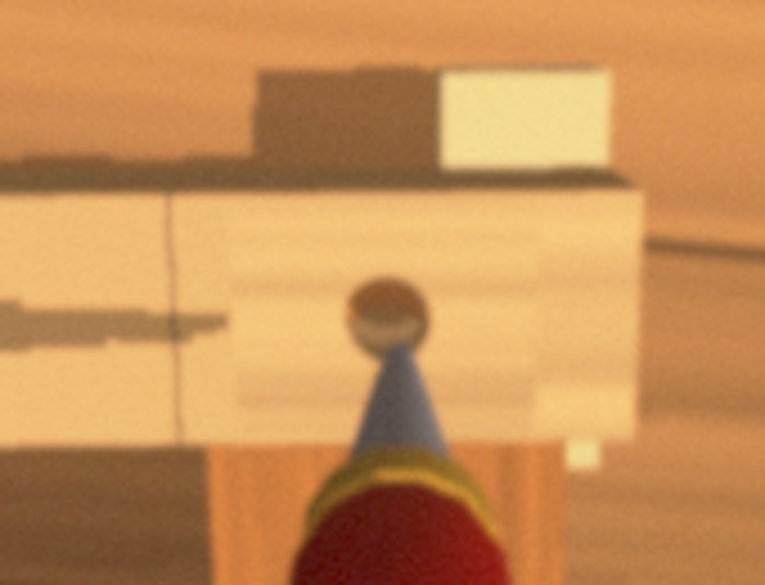

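The hole is seen at full-image (256.2,168.9), against a predicted (255.4,168.9). The tenon covers its -x half, with that edge at about (256,167.6), and the tip is just beside the mouth.

Run:
```python
from h import *
w=load('wrist'); L=np.array([.996,.09,0])
im=w['pixels'].astype(int)
for u in(254,256,258): print(u,[tuple(im[v,u]) for v in range(158,178)])
H=cast(w,256.2,168.9,110); print(H)
for v in(166,167,168,169): 
    e=cast(w,256.2,v,92); print(v,e,'D=',(e-H)@L+10)
s=st()
```

```text
254 [(np.int64(234), np.int64(179), np.int64(112)), (np.int64(211), np.int64(152), np.int64(90)), (np.int64(174), np.int64(120), np.int64(69)), (np.int64(148), np.int64(94), np.int64(51)), (np.int64(141), np.int64(88), np.int64(42)), (np.int64(138), np.int64(84), np.int64(47)), (np.int64(135), np.int64(85), np.int64(44)), (np.int64(133), np.int64(85), np.int64(51)), (np.int64(132), np.int64(89), np.int64(53)), (np.int64(130), np.int64(91), np.int64(57)), (np.int64(129), np.int64(94), np.int64(58)), (np.int64(134), np.int64(97), np.int64(62)), (np.int64(149), np.int64(108), np.int64(71)), (np.int64(161), np.int64(119), np.int64(74)), (np.int64(161), np.int64(118), np.int64(76)), (np.int64(159), np.int64(117), np.int64(74)), (np.int64(145), np.int64(106), np.int64(67)), (np.int64(132), np.int64(98), np.int64(65)), (np.int64(126), np.int64(93), np.int64(60)), (np.int64(139), np.int64(103), np.int64(73))]
256 [(np.int64(233), np.int64(178), np.int64(109)), (np.int64(207), np.int64(148), np.int64(89)), (np.int64(173), np.int64(118), np.int64(70)), (np.int64(148), np.int64(94), np.int64(56
[... 1509 characters left out ...]
np.int64(105), np.int64(87), np.int64(76)), (np.int64(99), np.int64(84), np.int64(78)), (np.int64(95), np.int64(81), np.int64(78))]
[518.47499327 -96.12953305 110.        ]
166 [518.73486787 -96.18330279  92.        ] D= 10.253995824570246
167 [519.86686558 -96.0820182   92.        ] D= 11.390581163912751
168 [521.00075543 -95.98056431  92.        ] D= 12.529066304261793
169 [522.13654217 -95.8789407   92.        ] D= 13.66945601287425
{'clock': 5.15, 'qpos': [-0.01, 0.365, 0.194, 1.747, -0.081, 1.038, 1.875], 'eef_pos': [518.546, -94.484, 288.912], 'tool_rot': [3.141, -0.0, -3.05], 'force': [0.332, -0.585, -0.353], 'torque': [-0.009, -0.006, 0.003], 'width': 25.589, 'gripper_force': 59.583}
```

>>> {"name": "send_rows", "arguments": {"series": [{"ax": 0, "ay": 0, "az": 0, "dx": -0.46, "dy": -0.17, "dz": 1, "hand": 1}, {"ax": 0, "ay": 0, "az": 0, "dx": -0.46, "dy": -0.17, "dz": 2.5, "hand": 1}, {"ax": 0, "ay": 0, "az": 0, "dx": -0.46, "dy": -0.17, "dz": 2.8, "hand": 1}, {"ax": 0, "ay": 0, "az": 0, "dx": -0.46, "dy": -0.17, "dz": 2.8, "hand": 1}]}}

```text
clock: 5.55
eef_pos: [522.9, -97.3, 260.1]
tool_rot: [3.141, -0.002, -3.052]
force: [0.0, 0.2, -1.0]
width: 25.7
gripper_force: 59.6
```

Run:
```python
from h import *
s=st(); p=s['eef_pos']; L=np.array([.996,.09,0]);Y=np.array([-.09,.996,0]); d=np.array(p)-[518.47,-96.13,0]; print('leg offs',d@L,d@Y)
```

```text
{'clock': 5.55, 'qpos': [-0.002, 0.402, 0.19, 1.777, -0.09, 0.973, 1.885], 'eef_pos': [522.877, -97.31, 260.127], 'tool_rot': [3.141, -0.002, -3.052], 'force': [0.017, 0.181, -0.972], 'torque': [0.05, -0.072, -0.031], 'width': 25.685, 'gripper_force': 59.567}
leg offs 4.283604798235516 -1.5720603466766794
```

>>> {"name": "send_rows", "arguments": {"series": [{"ax": 0, "ay": 0, "az": 0, "dx": 0, "dy": 0, "dz": 0, "hand": 1}, {"ax": 0, "ay": 0, "az": 0, "dx": 0, "dy": 0, "dz": 0.4, "hand": 1}, {"ax": 0, "ay": 0, "az": 0, "dx": 0, "dy": 0, "dz": 0.8, "hand": 1}, {"ax": 0, "ay": 0, "az": 0, "dx": 0, "dy": 0, "dz": 1.2, "hand": 1}, {"ax": 0, "ay": 0, "az": 0, "dx": 0, "dy": 0, "dz": 1.2, "hand": 1}]}}

```text
clock: 6.05
eef_pos: [522.8, -97.7, 248.3]
tool_rot: [3.141, -0.001, -3.052]
force: [-0.4, -0.4, -1.1]
width: 25.4
gripper_force: 59.6
```

>>> {"name": "send_rows", "arguments": {"series": [{"ax": 0, "ay": 0, "az": 0, "dx": -0.04, "dy": 0.17, "dz": 0, "hand": 1}, {"ax": 0, "ay": 0, "az": 0, "dx": -0.04, "dy": 0.17, "dz": 0.3, "hand": 1}, {"ax": 0, "ay": 0, "az": 0, "dx": -0.04, "dy": 0.17, "dz": 0.7, "hand": 1}, {"ax": 0, "ay": 0, "az": 0, "dx": -0.04, "dy": 0.17, "dz": 1.1, "hand": 1}, {"ax": 0, "ay": 0, "az": 0, "dx": -0.04, "dy": 0.17, "dz": 1.4, "hand": 1}, {"ax": 0, "ay": 0, "az": 0, "dx": -0.04, "dy": 0.17, "dz": 1.4, "hand": 1}]}}

```text
clock: 6.65
eef_pos: [523.1, -96.1, 234.3]
tool_rot: [3.141, -0.001, -3.052]
force: [0.0, 0.1, -0.8]
width: 25.3
gripper_force: 59.6
```

>>> {"name": "send_rows", "arguments": {"series": [{"ax": 0, "ay": 0, "az": 0, "dx": 0, "dy": 0, "dz": 0.2, "hand": 1}, {"ax": 0, "ay": 0, "az": 0, "dx": 0, "dy": 0, "dz": 0.4, "hand": 1}, {"ax": 0, "ay": 0, "az": 0, "dx": 0, "dy": 0, "dz": 0.5, "hand": 1}, {"ax": 0, "ay": 0, "az": 0, "dx": 0, "dy": 0, "dz": 0.5, "hand": 1}]}}

```text
clock: 7.05
eef_pos: [523.4, -96.1, 229.7]
tool_rot: [3.141, -0.0, -3.052]
force: [-0.4, -0.1, -1.0]
width: 25.5
gripper_force: 59.6
```

>>> {"name": "send_rows", "arguments": {"series": [{"ax": 0, "ay": 0, "az": 0, "dx": 0, "dy": 0, "dz": 0.2, "hand": 1}, {"ax": 0, "ay": 0, "az": 0, "dx": 0, "dy": 0, "dz": 0.4, "hand": 1}, {"ax": 0, "ay": 0, "az": 0, "dx": 0, "dy": 0, "dz": 0.4, "hand": 1}]}}

```text
clock: 7.35
eef_pos: [523.3, -96.0, 225.6]
tool_rot: [3.141, -0.001, -3.052]
force: [0.2, 0.7, -0.7]
width: 25.3
gripper_force: 59.6
```

>>> {"name": "send_rows", "arguments": {"series": [{"ax": 0, "ay": 0, "az": 0, "dx": 0, "dy": 0, "dz": 0.3, "hand": 1}, {"ax": 0, "ay": 0, "az": 0, "dx": 0, "dy": 0, "dz": 0.6, "hand": 1}, {"ax": 0, "ay": 0, "az": 0, "dx": 0, "dy": 0, "dz": 0.8, "hand": 1}, {"ax": 0, "ay": 0, "az": 0, "dx": 0, "dy": 0, "dz": 0.8, "hand": 1}]}}

```text
clock: 7.75
eef_pos: [523.2, -96.1, 217.5]
tool_rot: [3.141, -0.001, -3.052]
force: [0.3, 0.7, -1.3]
width: 25.6
gripper_force: 59.6
```

>>> {"name": "send_rows", "arguments": {"series": [{"ax": 0, "ay": 0, "az": 0, "dx": 0, "dy": 0, "dz": 0.2, "hand": 1}, {"ax": 0, "ay": 0, "az": 0, "dx": 0, "dy": 0, "dz": 0.4, "hand": 1}, {"ax": 0, "ay": 0, "az": 0, "dx": 0, "dy": 0, "dz": 0.6, "hand": 1}, {"ax": 0, "ay": 0, "az": 0, "dx": 0, "dy": 0, "dz": 0.6, "hand": 1}]}}

```text
clock: 8.15
eef_pos: [523.3, -96.1, 211.6]
tool_rot: [3.141, -0.001, -3.052]
force: [-0.2, -0.3, -1.3]
width: 25.7
gripper_force: 59.6
```

>>> {"name": "send_rows", "arguments": {"series": [{"ax": 0, "ay": 0, "az": 0, "dx": 0, "dy": 0, "dz": 0.2, "hand": 1}, {"ax": 0, "ay": 0, "az": 0, "dx": 0, "dy": 0, "dz": 0.4, "hand": 1}, {"ax": 0, "ay": 0, "az": 0, "dx": 0, "dy": 0, "dz": 0.4, "hand": 1}]}}

```text
clock: 8.45
eef_pos: [523.3, -96.2, 207.7]
tool_rot: [-3.142, -0.0, -3.052]
force: [0.8, -0.9, -1.4]
width: 25.2
gripper_force: 59.5
```

>>> {"name": "send_rows", "arguments": {"series": [{"ax": 0, "ay": 0, "az": 0, "dx": 0, "dy": 0, "dz": 0.2, "hand": 1}, {"ax": 0, "ay": 0, "az": 0, "dx": 0, "dy": 0, "dz": 0.4, "hand": 1}, {"ax": 0, "ay": 0, "az": 0, "dx": 0, "dy": 0, "dz": 0.4, "hand": 1}]}}

```text
clock: 8.75
eef_pos: [523.5, -96.4, 204.1]
tool_rot: [-3.141, 0.0, -3.053]
force: [-0.7, -0.5, 2.8]
width: 25.5
gripper_force: 60.0
```

>>> {"name": "send_rows", "arguments": {"series": [{"ax": 0, "ay": 0, "az": 0, "dx": 0.01, "dy": 0, "dz": 0.2, "hand": 1}, {"ax": 0, "ay": 0, "az": 0, "dx": 0.02, "dy": 0, "dz": 0.4, "hand": 1}, {"ax": 0, "ay": 0, "az": 0, "dx": 0.02, "dy": 0, "dz": 0.4, "hand": 1}]}}

```text
clock: 9.05
eef_pos: [523.5, -96.5, 200.5]
tool_rot: [-3.141, 0.001, -3.053]
force: [-1.4, -0.7, 5.8]
width: 25.3
gripper_force: 60.3
```

Run:
```python
from h import *
st()
```

```text
{'clock': 9.05, 'qpos': [0.008, 0.47, 0.176, 1.855, -0.108, 0.825, 1.899], 'eef_pos': [523.53, -96.534, 200.545], 'tool_rot': [-3.141, 0.001, -3.053], 'force': [-1.367, -0.692, 5.755], 'torque': [-0.196, 0.364, -0.026], 'width': 25.343, 'gripper_force': 60.347}
```

>>> {"name": "send_rows", "arguments": {"series": [{"ax": 0, "ay": 0, "az": 0, "dx": 0.04, "dy": 0, "dz": 0.2, "hand": 1}, {"ax": 0, "ay": 0, "az": 0, "dx": 0.06, "dy": 0, "dz": 0.4, "hand": 1}, {"ax": 0, "ay": 0, "az": 0, "dx": 0.06, "dy": 0, "dz": 0.4, "hand": 1}]}}

```text
clock: 9.35
eef_pos: [523.0, -96.6, 196.6]
tool_rot: [-3.141, 0.001, -3.053]
force: [-1.5, -2.4, 5.8]
width: 25.4
gripper_force: 60.4
```

>>> {"name": "send_rows", "arguments": {"series": [{"ax": 0, "ay": 0, "az": 0, "dx": 0.03, "dy": 0, "dz": 0.2, "hand": 1}, {"ax": 0, "ay": 0, "az": 0, "dx": 0.05, "dy": 0, "dz": 0.4, "hand": 1}, {"ax": 0, "ay": 0, "az": 0, "dx": 0.05, "dy": 0, "dz": 0.4, "hand": 1}]}}

```text
clock: 9.65
eef_pos: [522.5, -96.8, 192.6]
tool_rot: [-3.141, 0.001, -3.053]
force: [-2.4, -0.4, 6.7]
width: 25.5
gripper_force: 60.4
```

>>> {"name": "send_rows", "arguments": {"series": [{"ax": 0, "ay": 0, "az": 0, "dx": 0.04, "dy": 0, "dz": 0.2, "hand": 1}, {"ax": 0, "ay": 0, "az": 0, "dx": 0.06, "dy": 0, "dz": 0.4, "hand": 1}, {"ax": 0, "ay": 0, "az": 0, "dx": 0.06, "dy": 0, "dz": 0.4, "hand": 1}]}}

```text
clock: 9.95
eef_pos: [522.0, -96.8, 188.6]
tool_rot: [-3.141, 0.001, -3.053]
force: [-1.8, -0.4, 5.9]
width: 25.5
gripper_force: 60.4
```

>>> {"name": "send_rows", "arguments": {"series": [{"ax": 0, "ay": 0, "az": 0, "dx": 0.03, "dy": 0, "dz": 0.2, "hand": 1}, {"ax": 0, "ay": 0, "az": 0, "dx": 0.05, "dy": 0, "dz": 0.4, "hand": 1}, {"ax": 0, "ay": 0, "az": 0, "dx": 0.05, "dy": 0, "dz": 0.4, "hand": 1}]}}

```text
clock: 10.25
eef_pos: [521.5, -96.9, 184.6]
tool_rot: [-3.141, 0.001, -3.053]
force: [-1.2, -0.5, 6.3]
width: 25.7
gripper_force: 60.4
```

Run:
```python
from h import *
st()
```

```text
{'clock': 10.25, 'qpos': [0.012, 0.488, 0.172, 1.879, -0.113, 0.783, 1.905], 'eef_pos': [521.51, -96.852, 184.592], 'tool_rot': [-3.141, 0.001, -3.053], 'force': [-1.195, -0.48, 6.275], 'torque': [-0.29, 0.324, -0.05], 'width': 25.698, 'gripper_force': 60.366}
```

>>> {"name": "send_rows", "arguments": {"series": [{"ax": 0, "ay": 0, "az": 0, "dx": 0.02, "dy": 0, "dz": 0.2, "hand": 1}, {"ax": 0, "ay": 0, "az": 0, "dx": 0.04, "dy": 0, "dz": 0.4, "hand": 1}, {"ax": 0, "ay": 0, "az": 0, "dx": 0.04, "dy": 0, "dz": 0.4, "hand": 1}]}}

```text
clock: 10.55
eef_pos: [521.1, -96.9, 180.6]
tool_rot: [-3.141, 0.001, -3.053]
force: [-0.5, -1.3, 7.2]
width: 25.3
gripper_force: 60.4
```

>>> {"name": "send_rows", "arguments": {"series": [{"ax": 0, "ay": 0, "az": 0, "dx": 0.02, "dy": 0, "dz": 0.2, "hand": 1}, {"ax": 0, "ay": 0, "az": 0, "dx": 0.03, "dy": 0, "dz": 0.3, "hand": 1}, {"ax": 0, "ay": 0, "az": 0, "dx": 0.03, "dy": 0, "dz": 0.3, "hand": 1}]}}

```text
clock: 10.85
eef_pos: [521.0, -97.0, 177.8]
tool_rot: [-3.141, 0.002, -3.053]
force: [-2.5, -2.0, 7.2]
width: 25.3
gripper_force: 60.5
```

h is about 72. I'll continue in small steps and watch for the force to rise.

>>> {"name": "send_rows", "arguments": {"series": [{"ax": 0, "ay": 0, "az": 0, "dx": 0.02, "dy": 0, "dz": 0.15, "hand": 1}, {"ax": 0, "ay": 0, "az": 0, "dx": 0.04, "dy": 0, "dz": 0.25, "hand": 1}, {"ax": 0, "ay": 0, "az": 0, "dx": 0.04, "dy": 0, "dz": 0.25, "hand": 1}]}}

```text
clock: 11.15
eef_pos: [520.7, -97.0, 175.4]
tool_rot: [-3.141, 0.002, -3.053]
force: [-1.5, -0.6, 8.9]
width: 25.5
gripper_force: 60.6
```

>>> {"name": "send_rows", "arguments": {"series": [{"ax": 0, "ay": 0, "az": 0, "dx": 0.02, "dy": 0, "dz": 0.15, "hand": 1}, {"ax": 0, "ay": 0, "az": 0, "dx": 0.03, "dy": 0, "dz": 0.25, "hand": 1}, {"ax": 0, "ay": 0, "az": 0, "dx": 0.03, "dy": 0, "dz": 0.25, "hand": 1}]}}

```text
clock: 11.45
eef_pos: [520.4, -97.0, 172.9]
tool_rot: [-3.141, 0.002, -3.053]
force: [-2.2, -1.4, 6.7]
width: 25.6
gripper_force: 60.6
```

>>> {"name": "send_rows", "arguments": {"series": [{"ax": 0, "ay": 0, "az": 0, "dx": 0.02, "dy": 0, "dz": 0.15, "hand": 1}, {"ax": 0, "ay": 0, "az": 0, "dx": 0.04, "dy": 0, "dz": 0.25, "hand": 1}, {"ax": 0, "ay": 0, "az": 0, "dx": 0.04, "dy": 0, "dz": 0.25, "hand": 1}]}}

```text
clock: 11.75
eef_pos: [520.2, -97.1, 170.8]
tool_rot: [-3.141, 0.002, -3.053]
force: [-2.0, -0.6, 12.0]
width: 25.5
gripper_force: 60.9
```

>>> {"name": "send_rows", "arguments": {"series": [{"ax": 0, "ay": 0, "az": 0, "dx": 0.02, "dy": 0, "dz": 0.15, "hand": 1}, {"ax": 0, "ay": 0, "az": 0, "dx": 0.03, "dy": 0, "dz": 0.25, "hand": 1}, {"ax": 0, "ay": 0, "az": 0, "dx": 0.03, "dy": 0, "dz": 0.25, "hand": 1}]}}

```text
clock: 12.05
eef_pos: [520.2, -97.2, 169.1]
tool_rot: [-3.141, 0.003, -3.053]
force: [-4.3, 0.0, 17.1]
width: 25.1
gripper_force: 61.6
```

The shoulder has met, with the push rising steeply to about 18 N. I'll ease sideways a little, release and retreat upward.

>>> {"name": "send_rows", "arguments": {"series": [{"ax": 0, "ay": 0, "az": 0, "dx": 0.03, "dy": 0, "dz": 0, "hand": 1}, {"ax": 0, "ay": 0, "az": 0, "dx": 0.03, "dy": 0, "dz": 0, "hand": 0.7}, {"ax": 0, "ay": 0, "az": 0, "dx": 0.03, "dy": 0, "dz": 0, "hand": 0.4}, {"ax": 0, "ay": 0, "az": 0, "dx": 0.03, "dy": 0, "dz": 0, "hand": 0}, {"ax": 0, "ay": 0, "az": 0, "dx": 0.03, "dy": 0, "dz": 0, "hand": 0}, {"ax": 0, "ay": 0, "az": 0, "dx": 0.03, "dy": 0, "dz": 0, "hand": 0}, {"ax": 0, "ay": 0, "az": 0, "dx": 0.03, "dy": 0, "dz": 0, "hand": 0}]}}

```text
clock: 12.75
eef_pos: [518.6, -96.4, 166.6]
tool_rot: [3.141, -0.001, -3.052]
force: [-0.1, 0.7, -0.3]
width: 85.3
gripper_force: 0.0
```

>>> {"name": "send_rows", "arguments": {"series": [{"ax": 0, "ay": 0, "az": 0, "dx": 0, "dy": 0, "dz": -2, "hand": 0}, {"ax": 0, "ay": 0, "az": 0, "dx": 0, "dy": 0, "dz": -5, "hand": 0}, {"ax": 0, "ay": 0, "az": 0, "dx": 0, "dy": 0, "dz": -9, "hand": 0}, {"ax": 0, "ay": 0, "az": 0, "dx": 0, "dy": 0, "dz": -12, "hand": 0}, {"ax": 0, "ay": 0, "az": 0, "dx": 0, "dy": 0, "dz": -12, "hand": 0}, {"ax": 0, "ay": 0, "az": 0, "dx": 0, "dy": 0, "dz": -12, "hand": 0}]}}

```text
clock: 13.35
eef_pos: [518.8, -96.4, 287.1]
tool_rot: [3.142, 0.001, -3.052]
force: [0.2, -0.1, -0.3]
width: 85.6
gripper_force: 0.0
```

Run:
```python
from h import *
s=st(); w=shot('wrist','w6.png'); a=shot('scene'); b=shot('top')
h=cv2.cvtColor(w['pixels'].astype(np.uint8),cv2.COLOR_RGB2HSV).astype(int)
m=((h[...,0]<4)|(h[...,0]>174))&(h[...,1]>190)&(h[...,2]>60); m[:100]=0
k=cv2.morphologyEx(m.astype(np.uint8),cv2.MORPH_OPEN,np.ones((3,3)))
ys,xs=np.nonzero(k); print(xs.min(),xs.max(),ys.min(),ys.max(), 'pred top upright',proj(w,[520,-97,219]),'lean',proj(w,[514,-97.5,219]))
im2=cv2.resize(w['pixels'].astype(np.uint8)[:,:,::-1],None,fx=.8,fy=.8)
u,v=map(int,proj(a,[548,-95,98])); im=cv2.resize(a['pixels'].astype(np.uint8)[v-60:v+40,u-45:u+50,::-1],None,fx=4,fy=4,interpolation=2)
c=np.zeros((400,800,3),np.uint8); c[:im2.shape[0],:im2.shape[1]]=im2; c[:,412:792]=im; cv2.imwrite('pics/d.png',c)
```

```text
{'clock': 13.35, 'qpos': [-0.009, 0.367, 0.196, 1.749, -0.082, 1.032, 1.877], 'eef_pos': [518.788, -96.427, 287.078], 'tool_rot': [3.142, 0.001, -3.052], 'force': [0.162, -0.14, -0.295], 'torque': [-0.024, -0.002, -0.017], 'width': 85.595, 'gripper_force': 0.0}
244 272 176 203 pred top upright [257.31111188 199.36209949] lean [257.34452936 191.58974449]
```

View pics/d.png

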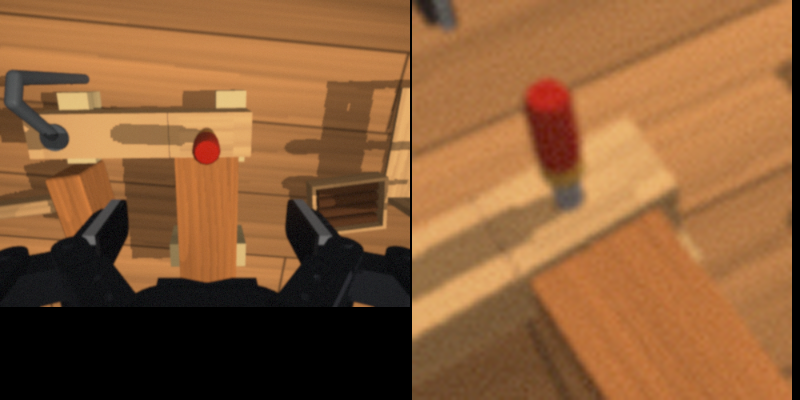

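The drift stands wedged and leans slightly toward -x, with its top near (258,188) in the wrist view. The shoulder looks closed in the scene view. Next I'll shut the fingers and come down over the handle's top.

>>> {"name": "send_rows", "arguments": {"series": [{"ax": 0, "ay": 0, "az": 0, "dx": 0.2, "dy": 0, "dz": 0, "hand": 1}, {"ax": 0, "ay": 0, "az": 0, "dx": 0.55, "dy": 0, "dz": 0, "hand": 1}, {"ax": 0, "ay": 0, "az": 0, "dx": 0.55, "dy": 0, "dz": 0, "hand": 1}, {"ax": 0, "ay": 0, "az": 0, "dx": 0.55, "dy": 0, "dz": 0, "hand": 1}, {"ax": 0, "ay": 0, "az": 0, "dx": 0.55, "dy": 0, "dz": 2, "hand": 1}, {"ax": 0, "ay": 0, "az": 0, "dx": 0.55, "dy": 0, "dz": 4, "hand": 1}, {"ax": 0, "ay": 0, "az": 0, "dx": 0.55, "dy": 0, "dz": 5.5, "hand": 1}, {"ax": 0, "ay": 0, "az": 0, "dx": 0.55, "dy": 0, "dz": 6.1, "hand": 1}, {"ax": 0, "ay": 0, "az": 0, "dx": 0.55, "dy": 0, "dz": 6.1, "hand": 1}]}}

```text
clock: 14.4
eef_pos: [512.8, -97.0, 225.3]
tool_rot: [3.141, -0.002, -3.052]
force: [0.3, -0.0, 0.5]
width: 0.1
gripper_force: 0.0
```

>>> {"name": "send_rows", "arguments": {"series": [{"ax": 0, "ay": 0, "az": 0, "dx": 0, "dy": 0, "dz": 0.2, "hand": 1}, {"ax": 0, "ay": 0, "az": 0, "dx": 0, "dy": 0, "dz": 0.4, "hand": 1}, {"ax": 0, "ay": 0, "az": 0, "dx": 0, "dy": 0, "dz": 0.4, "hand": 1}]}}

```text
clock: 14.7
eef_pos: [513.5, -97.0, 222.2]
tool_rot: [-3.141, 0.001, -3.052]
force: [-0.3, 0.0, 0.5]
width: -0.0
gripper_force: 0.0
```

>>> {"name": "send_rows", "arguments": {"series": [{"ax": 0, "ay": 0, "az": 0, "dx": 0, "dy": 0, "dz": 0.15, "hand": 1}, {"ax": 0, "ay": 0, "az": 0, "dx": 0, "dy": 0, "dz": 0.3, "hand": 1}, {"ax": 0, "ay": 0, "az": 0, "dx": 0, "dy": 0, "dz": 0.3, "hand": 1}]}}

```text
clock: 15.0
eef_pos: [513.1, -97.0, 218.8]
tool_rot: [3.141, -0.0, -3.052]
force: [-0.3, 0.6, 0.3]
width: 0.2
gripper_force: 0.0
```

>>> {"name": "send_rows", "arguments": {"series": [{"ax": 0, "ay": 0, "az": 0, "dx": 0, "dy": 0, "dz": 0.1, "hand": 1}, {"ax": 0, "ay": 0, "az": 0, "dx": 0, "dy": 0, "dz": 0.1, "hand": 1}]}}

```text
clock: 15.2
eef_pos: [513.2, -97.0, 217.8]
tool_rot: [3.142, -0.0, -3.052]
force: [0.0, 0.1, -1.1]
width: 0.1
gripper_force: 0.0
```

>>> {"name": "send_rows", "arguments": {"series": [{"ax": 0, "ay": 0, "az": 0, "dx": 0, "dy": 0, "dz": 0.1, "hand": 1}, {"ax": 0, "ay": 0, "az": 0, "dx": 0, "dy": 0, "dz": 0.1, "hand": 1}]}}

```text
clock: 15.4
eef_pos: [513.2, -97.0, 216.8]
tool_rot: [3.142, -0.0, -3.052]
force: [-0.1, -1.0, 0.9]
width: 0.1
gripper_force: 0.0
```

>>> {"name": "send_rows", "arguments": {"series": [{"ax": 0, "ay": 0, "az": 0, "dx": 0, "dy": 0, "dz": 0.1, "hand": 1}, {"ax": 0, "ay": 0, "az": 0, "dx": 0, "dy": 0, "dz": 0.1, "hand": 1}]}}

```text
clock: 15.6
eef_pos: [513.2, -97.0, 215.8]
tool_rot: [3.142, -0.0, -3.052]
force: [1.0, 0.4, 1.0]
width: -0.1
gripper_force: 0.0
```

>>> {"name": "send_rows", "arguments": {"series": [{"ax": 0, "ay": 0, "az": 0, "dx": 0, "dy": 0, "dz": 0.1, "hand": 1}, {"ax": 0, "ay": 0, "az": 0, "dx": 0, "dy": 0, "dz": 0.1, "hand": 1}]}}

```text
clock: 15.8
eef_pos: [513.2, -97.0, 214.8]
tool_rot: [3.142, -0.0, -3.052]
force: [-0.6, 0.7, 0.2]
width: 0.1
gripper_force: 0.0
```

>>> {"name": "send_rows", "arguments": {"series": [{"ax": 0, "ay": 0, "az": 0, "dx": 0, "dy": 0, "dz": 0.1, "hand": 1}, {"ax": 0, "ay": 0, "az": 0, "dx": 0, "dy": 0, "dz": 0.1, "hand": 1}]}}

```text
clock: 16.0
eef_pos: [513.2, -97.0, 213.8]
tool_rot: [3.142, -0.0, -3.052]
force: [0.4, -0.4, 0.0]
width: 0.6
gripper_force: 0.0
```

>>> {"name": "send_rows", "arguments": {"series": [{"ax": 0, "ay": 0, "az": 0, "dx": 0, "dy": 0, "dz": 0.1, "hand": 1}, {"ax": 0, "ay": 0, "az": 0, "dx": 0, "dy": 0, "dz": 0.1, "hand": 1}]}}

```text
clock: 16.2
eef_pos: [513.2, -97.0, 212.8]
tool_rot: [3.142, -0.0, -3.052]
force: [-0.5, 0.1, 0.0]
width: 0.1
gripper_force: 0.0
```

Run:
```python
from h import *
s=st(); p=s['eef_pos']; a=shot('scene','s3.png')
print(proj(a,p)); u,v=map(int,proj(a,p)); im=cv2.resize(a['pixels'].astype(np.uint8)[v-50:v+60,u-60:u+60,::-1],None,fx=5,fy=5,interpolation=2); cv2.imwrite('pics/e.png',im)
```

```text
{'clock': 16.2, 'qpos': [0.006, 0.441, 0.182, 1.865, -0.104, 0.844, 1.9], 'eef_pos': [513.158, -97.012, 212.751], 'tool_rot': [3.142, -0.0, -3.052], 'force': [-0.492, 0.147, 0.043], 'torque': [0.029, -0.038, 0.038], 'width': 0.075, 'gripper_force': 0.0}
[218.7914214  189.19620306]
```

View pics/e.png

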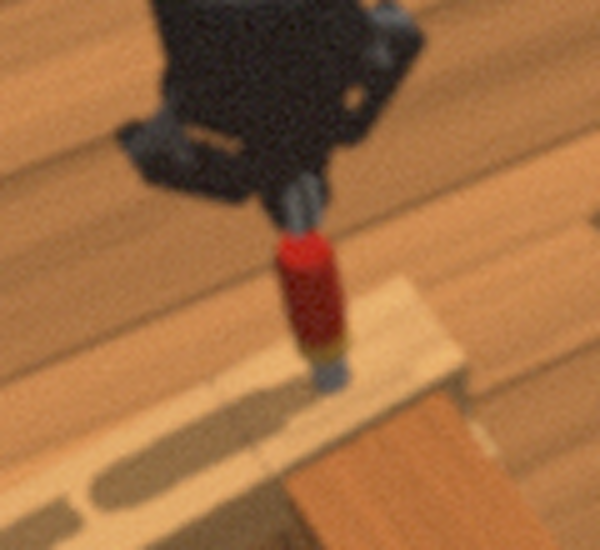

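The fingertips end at about (300,236) in the crop, just above the red top face at (305,250). Contact should be a few mm further down.

>>> {"name": "send_rows", "arguments": {"series": [{"ax": 0, "ay": 0, "az": 0, "dx": 0, "dy": 0, "dz": 0.1, "hand": 1}, {"ax": 0, "ay": 0, "az": 0, "dx": 0, "dy": 0, "dz": 0.1, "hand": 1}]}}

```text
clock: 16.45
eef_pos: [513.2, -97.0, 211.8]
tool_rot: [3.141, -0.0, -3.052]
force: [-0.0, -0.5, -1.0]
width: -0.0
gripper_force: 0.0
```

>>> {"name": "send_rows", "arguments": {"series": [{"ax": 0, "ay": 0, "az": 0, "dx": 0, "dy": 0, "dz": 0.1, "hand": 1}, {"ax": 0, "ay": 0, "az": 0, "dx": 0, "dy": 0, "dz": 0.1, "hand": 1}]}}

```text
clock: 16.65
eef_pos: [513.2, -97.0, 210.8]
tool_rot: [3.142, -0.0, -3.052]
force: [-0.9, 0.3, -0.3]
width: -0.2
gripper_force: 0.0
```

>>> {"name": "send_rows", "arguments": {"series": [{"ax": 0, "ay": 0, "az": 0, "dx": 0, "dy": 0, "dz": 0.1, "hand": 1}, {"ax": 0, "ay": 0, "az": 0, "dx": 0, "dy": 0, "dz": 0.1, "hand": 1}]}}

```text
clock: 16.85
eef_pos: [513.2, -97.0, 209.7]
tool_rot: [3.142, -0.0, -3.052]
force: [-0.2, 0.0, 0.1]
width: 0.1
gripper_force: 0.0
```

>>> {"name": "send_rows", "arguments": {"series": [{"ax": 0, "ay": 0, "az": 0, "dx": 0, "dy": 0, "dz": 0.1, "hand": 1}, {"ax": 0, "ay": 0, "az": 0, "dx": 0, "dy": 0, "dz": 0.1, "hand": 1}]}}

```text
clock: 17.05
eef_pos: [513.1, -97.0, 208.8]
tool_rot: [3.142, -0.0, -3.052]
force: [-0.1, -0.1, 0.1]
width: 0.1
gripper_force: 0.0
```

Run:
```python
from h import *
w=load('wrist'); a=load('scene'); s=st()
def P(d): return d['mtx']@np.hstack([d['R'],d['t'].reshape(3,1)])
for wp in((257.8,188),(257.8,190),(257.8,192)):
  for ap in((219,187),(219,189)):
    X=cv2.triangulatePoints(P(w),P(a),np.array(wp).reshape(2,1),np.array(ap,float).reshape(2,1)); print(wp,ap,np.round((X[:3]/X[3]).ravel(),1))
n=shot('scene')
def mask(d):
    h=cv2.cvtColor(d['pixels'].astype(np.uint8),cv2.COLOR_RGB2HSV).astype(int)
    m=((h[...,0]<4)|(h[...,0]>174))&(h[...,1]>190)&(h[...,2]>60); k=np.zeros_like(m); k[170:230,200:240]=1
    return m&k
for d in(a,n):
    m=mask(d); ys,xs=np.nonzero(m); print(len(xs),xs.min(),xs.max(),ys.min(),ys.max())
    print([''.join('#' if q else '.' for q in r) for r in m[180:196,205:235]])
print(proj(n,s['eef_pos']))
w2=shot('wrist'); h=cv2.cvtColor(w2['pixels'].astype(np.uint8),cv2.COLOR_RGB2HSV).astype(int)
m=((h[...,0]<4)|(h[...,0]>174))&(h[...,1]>190)&(h[...,2]>60); ys,xs=np.nonzero(m[100:]); print('wrist',len(xs),xs.min(),xs.max(),ys.min()+100,ys.max()+100, 'tcp',proj(w2,s['eef_pos']))
```

```text
{'clock': 17.05, 'qpos': [0.007, 0.446, 0.181, 1.87, -0.105, 0.834, 1.901], 'eef_pos': [513.14, -97.018, 208.767], 'tool_rot': [3.142, -0.0, -3.052], 'force': [-0.11, -0.095, 0.078], 'torque': [-0.019, -0.02, -0.009], 'width': 0.066, 'gripper_force': 0.0}
(257.8, 188) (219, 187) [511.6 -96.3 218.3]
(257.8, 188) (219, 189) [512.9 -96.8 212.8]
(257.8, 190) (219, 187) [512.7 -96.4 219.9]
(257.8, 190) (219, 189) [514.  -96.9 214.5]
(257.8, 192) (219, 187) [513.7 -96.5 221.5]
(257.8, 192) (219, 189) [515.1 -97.  216.1]
82 214 224 186 205
['..............................', '..............................', '..............................', '..............................', '..............................', '..............................', '..............##..............', '..........########............', '..........###.####............', '.........#########............', '.........#########............', '.........##########...........', '..........########............', '..........##.##.###...........', '..............#..#............', '............#..#..............']
85 214 225 187 205
['..............................', '..............................', '..............................', '..............................', '..............................', '..............................', '..............................', '..........#....##.............', '..........########............', '..........###.####............', '.........#########............', '..........#########...........', '..........####.###............', '..........#.###.#..#..........', '..........##.##.###...........', '............#...#.............']
[218.97142561 190.18442557]
wrist 1164 234 281 197 248 tcp [258.19583338 232.39132314]
```

>>> {"name": "send_rows", "arguments": {"series": [{"ax": 0, "ay": 0, "az": 0, "dx": 0, "dy": 0, "dz": 0.1, "hand": 1}, {"ax": 0, "ay": 0, "az": 0, "dx": 0, "dy": 0, "dz": 0.1, "hand": 1}]}}

```text
clock: 17.35
eef_pos: [513.2, -97.0, 207.8]
tool_rot: [3.142, -0.0, -3.052]
force: [-0.1, -0.4, 0.9]
width: 0.1
gripper_force: 0.0
```

>>> {"name": "send_rows", "arguments": {"series": [{"ax": 0, "ay": 0, "az": 0, "dx": 0, "dy": 0, "dz": 0.1, "hand": 1}, {"ax": 0, "ay": 0, "az": 0, "dx": 0, "dy": 0, "dz": 0.1, "hand": 1}]}}

```text
clock: 17.55
eef_pos: [513.2, -97.0, 206.8]
tool_rot: [3.142, -0.0, -3.052]
force: [0.6, 0.7, -1.0]
width: 0.0
gripper_force: 0.0
```

>>> {"name": "send_rows", "arguments": {"series": [{"ax": 0, "ay": 0, "az": 0, "dx": 0, "dy": 0, "dz": 0.1, "hand": 1}, {"ax": 0, "ay": 0, "az": 0, "dx": 0, "dy": 0, "dz": 0.1, "hand": 1}]}}

```text
clock: 17.75
eef_pos: [513.2, -97.0, 205.8]
tool_rot: [3.142, -0.0, -3.052]
force: [0.1, 1.1, -0.7]
width: -0.1
gripper_force: 0.0
```

>>> {"name": "send_rows", "arguments": {"series": [{"ax": 0, "ay": 0, "az": 0, "dx": 0, "dy": 0, "dz": 0.1, "hand": 1}, {"ax": 0, "ay": 0, "az": 0, "dx": 0, "dy": 0, "dz": 0.1, "hand": 1}]}}

```text
clock: 17.95
eef_pos: [513.1, -97.0, 204.8]
tool_rot: [3.142, -0.0, -3.052]
force: [0.3, 0.6, -0.2]
width: -0.2
gripper_force: 0.0
```

Run:
```python
from h import *
n=shot('scene'); g=n['pixels'].astype(int); s=st(); print(proj(n,s['eef_pos']))
for r in range(174,200): print(r,' '.join('%3d/%3d'%(g[r,c,0],g[r,c,1]) for c in range(211,228)))
```

```text
{'clock': 18.0, 'qpos': [0.008, 0.451, 0.18, 1.875, -0.106, 0.825, 1.902], 'eef_pos': [513.162, -97.02, 204.809], 'tool_rot': [3.142, -0.0, -3.052], 'force': [-1.715, 0.599, -0.277], 'torque': [0.028, -0.002, 0.042], 'width': -0.07, 'gripper_force': 0.0}
[219.15780776 191.16989874]
174  47/ 38  40/ 27  44/ 32  43/ 31  33/ 21  46/ 38  45/ 35  45/ 32  38/ 30  48/ 40  42/ 32  44/ 30  84/ 62 132/ 86 165/112 182/123 177/120
175  41/ 29  40/ 33  45/ 34  42/ 36  40/ 31  44/ 42  46/ 35  55/ 49  54/ 48  59/ 45  46/ 44  55/ 36  93/ 65 138/ 92 165/113 171/113 171/116
176  49/ 37  45/ 31  44/ 37  37/ 24  39/ 22  39/ 30  40/ 27  64/ 55  66/ 65  65/ 64  59/ 50  62/ 48  87/ 63 137/ 93 165/113 179/121 177/118
177  39/ 33  43/ 32  40/ 28  46/ 37  44/ 36  53/ 51  42/ 36  65/ 56  81/ 74  86/ 79  68/ 63  58/ 49  87/ 57 137/ 95 167/113 176/120 175/119
178  42/ 36  34/ 27  49/ 37  40/ 32  46/ 40  57/ 52  68/ 55  60/ 54  74/ 72  89/ 82  86/ 79  70/ 61  86/ 59 131/ 90 170/113 171/115 178/120
179  47/ 41  42/ 36  41/ 28  50/ 38  57/ 50  79/ 72  83/ 76  74/ 70  76/ 68  84/ 80  85/ 79  68/ 62  76/ 54 129/ 89 1
[... 2122 characters left out ...]

195 198/134 190/128 164/105 123/ 64 101/ 31 106/ 34 107/ 29 110/ 31 111/ 31 108/ 27 110/ 35 114/ 37 120/ 34 128/ 40 144/ 63 173/100 192/130
196 203/138 199/133 174/114 129/ 71 105/ 39 104/ 31 103/ 25 108/ 34 107/ 31 107/ 38 106/ 34 110/ 33 114/ 29 123/ 34 145/ 62 165/ 96 188/124
197 203/138 201/133 179/117 144/ 84 114/ 56  97/ 31 106/ 29 102/ 26 105/ 30 102/ 28 107/ 32 105/ 25 113/ 34 121/ 36 137/ 52 159/ 85 184/119
198 207/141 200/134 188/122 145/ 90 110/ 47 104/ 36 107/ 33 103/ 26 106/ 34 106/ 32 108/ 32 104/ 29 111/ 35 115/ 29 129/ 40 154/ 77 185/114
199 204/136 204/139 190/125 160/100 117/ 61  97/ 27 104/ 32 105/ 35 107/ 36 107/ 34 109/ 34 107/ 33 108/ 31 116/ 32 127/ 42 154/ 82 190/120
```

>>> {"name": "send_rows", "arguments": {"series": [{"ax": 0, "ay": 0, "az": 0, "dx": 0, "dy": 0, "dz": 0.1, "hand": 1}, {"ax": 0, "ay": 0, "az": 0, "dx": 0, "dy": 0, "dz": 0.1, "hand": 1}]}}

```text
clock: 18.2
eef_pos: [513.1, -97.0, 203.8]
tool_rot: [3.142, -0.0, -3.052]
force: [0.0, -0.1, -1.0]
width: -0.1
gripper_force: 0.0
```

>>> {"name": "send_rows", "arguments": {"series": [{"ax": 0, "ay": 0, "az": 0, "dx": 0, "dy": 0, "dz": 0.1, "hand": 1}, {"ax": 0, "ay": 0, "az": 0, "dx": 0, "dy": 0, "dz": 0.1, "hand": 1}]}}

```text
clock: 18.4
eef_pos: [513.2, -97.0, 202.8]
tool_rot: [3.142, -0.0, -3.052]
force: [0.0, -0.7, -0.5]
width: -0.0
gripper_force: 0.0
```

>>> {"name": "send_rows", "arguments": {"series": [{"ax": 0, "ay": 0, "az": 0, "dx": 0, "dy": 0, "dz": 0.1, "hand": 1}, {"ax": 0, "ay": 0, "az": 0, "dx": 0, "dy": 0, "dz": 0.1, "hand": 1}]}}

```text
clock: 18.6
eef_pos: [513.2, -97.0, 201.8]
tool_rot: [3.142, -0.0, -3.052]
force: [0.1, 0.0, -0.4]
width: -0.1
gripper_force: 0.0
```

Run:
```python
from h import *
s=st(); w=shot('wrist'); g=w['pixels'].astype(int); p=np.array(s['eef_pos'])
print('tcp',proj(w,p),'+10',proj(w,p+[0,0,10]),'+20',proj(w,p+[0,0,20]))
for r in range(196,300,3): print(r,' '.join('%3d/%3d'%(g[r,c,0],g[r,c,1]) for c in range(226,292,5)))
```

```text
{'clock': 18.6, 'qpos': [0.009, 0.455, 0.179, 1.879, -0.107, 0.817, 1.903], 'eef_pos': [513.169, -97.018, 201.772], 'tool_rot': [3.142, -0.0, -3.052], 'force': [0.117, 0.025, -0.372], 'torque': [0.021, 0.002, -0.023], 'width': -0.068, 'gripper_force': 0.0}
tcp [258.16789827 232.53682454] +10 [258.17218946 239.82313631] +20 [258.17698763 247.97027016]
196 163/121 163/121 159/118 160/116 109/ 78 113/ 70 119/ 69 133/ 76 176/122 211/157 236/184 236/183 237/184 236/181
199 163/121 163/122 164/123 144/107 108/ 60  87/ 27  90/ 29  95/ 30 124/ 60 165/112 236/184 235/182 235/180 236/183
202 162/120 160/117 162/120 105/ 69  84/ 26  87/ 29  91/ 30  94/ 29 111/ 35 136/ 57 230/173 233/180 233/179 234/180
205 161/117 157/114 159/115  87/ 36  87/ 24  89/ 32  91/ 31 103/ 36 113/ 34 122/ 37 224/161 232/178 231/176 233/179
208 208/153 208/154 198/144  81/ 22  86/ 26  92/ 30  92/ 27 102/ 24 114/ 33 121/ 29 174/ 97 232/176 232/176 231/176
211 226/170 229/172 197/141  85/ 24  89/ 28  89/ 20  94/ 29 107/ 30 116/ 29 124/ 25 146/ 56 224/168 223/167 224/169
214 224/167 225/171 158/105  84/ 20  87/ 26  92/ 24
[... 2612 characters left out ...]
/ 27
283  16/ 21  28/ 30  32/ 33  23/ 23  20/ 21  24/ 28  35/ 33  37/ 32  27/ 24  17/ 15  26/ 24  40/ 38  47/ 49  23/ 21
286  26/ 23  27/ 22  14/ 19  27/ 27  15/ 15  19/ 21  29/ 29  29/ 25  23/ 24  17/ 15  21/ 19  27/ 19  28/ 28  22/ 19
289  19/ 22  20/ 18  14/ 18  23/ 24  20/ 21  19/ 21  24/ 24  28/ 30  20/ 19  24/ 24  23/ 26  26/ 19  21/ 23  21/ 21
292  18/ 20  23/ 26  20/ 25  14/ 20  21/ 18  18/ 20  34/ 30  30/ 27  20/ 15  25/ 25  23/ 18  18/ 28  20/ 22  26/ 22
295  13/ 19  23/ 20  20/ 20  22/ 21  21/ 16  20/ 16  35/ 32  25/ 26  18/ 21  18/ 19  16/ 18  23/ 23  11/ 16  21/ 25
298  21/ 18  25/ 22  20/ 19  16/ 13  20/ 23  21/ 18  28/ 27  29/ 30  17/ 21  25/ 28  14/ 20   4/ 12  18/ 19  18/ 22
```

>>> {"name": "send_rows", "arguments": {"series": [{"ax": 0, "ay": 0, "az": 0, "dx": 0, "dy": 0, "dz": 0.1, "hand": 1}, {"ax": 0, "ay": 0, "az": 0, "dx": 0, "dy": 0, "dz": 0.2, "hand": 1}, {"ax": 0, "ay": 0, "az": 0, "dx": 0, "dy": 0, "dz": 0.2, "hand": 1}]}}

```text
clock: 18.95
eef_pos: [513.1, -97.0, 199.7]
tool_rot: [3.142, -0.0, -3.052]
force: [0.4, 0.6, 0.1]
width: -0.0
gripper_force: 0.0
```

>>> {"name": "send_rows", "arguments": {"series": [{"ax": 0, "ay": 0, "az": 0, "dx": 0, "dy": 0, "dz": 0.1, "hand": 1}, {"ax": 0, "ay": 0, "az": 0, "dx": 0, "dy": 0, "dz": 0.2, "hand": 1}, {"ax": 0, "ay": 0, "az": 0, "dx": 0, "dy": 0, "dz": 0.2, "hand": 1}]}}

```text
clock: 19.25
eef_pos: [513.1, -97.0, 197.7]
tool_rot: [3.141, -0.0, -3.052]
force: [-0.6, -0.0, 1.3]
width: 0.2
gripper_force: 0.0
```

Run:
```python
from h import *
s=st(); w=shot('wrist'); p=np.array(s['eef_pos'])
for off in(-11,-5,0):
    print(off,[(z,np.round(proj(w,p+[off,0,z])[1],1)) for z in(0,10,20,30,40)])
h=cv2.cvtColor(w['pixels'].astype(np.uint8),cv2.COLOR_RGB2HSV).astype(int)
br=((h[...,0]<4)|(h[...,0]>174))&(h[...,1]>190)&(h[...,2]>175); ys,xs=np.nonzero(br[190:]); ys=ys+190
print('bright face',len(xs),np.percentile(xs,[1,50,99]),np.percentile(ys,[1,50,99]))
g=w['pixels'].astype(int); print([(r,tuple(g[r,250])) for r in range(214,256,2)])
for z in(205,210,215,219): print(z,proj(w,[513.3,-97,z]),proj(w,[513.3-13,-97,z])[1],proj(w,[513.3,-97-13,z])[0])
```

```text
{'clock': 19.25, 'qpos': [0.01, 0.46, 0.178, 1.884, -0.109, 0.807, 1.905], 'eef_pos': [513.098, -96.987, 197.707], 'tool_rot': [3.141, -0.0, -3.052], 'force': [-0.645, -0.034, 1.345], 'torque': [-0.053, 0.023, 0.017], 'width': 0.237, 'gripper_force': 0.0}
-11 [(0, np.float64(213.5)), (10, np.float64(219.9)), (20, np.float64(227.0)), (30, np.float64(235.0)), (40, np.float64(244.1))]
-5 [(0, np.float64(223.9)), (10, np.float64(230.8)), (20, np.float64(238.5)), (30, np.float64(247.1)), (40, np.float64(256.9))]
0 [(0, np.float64(232.4)), (10, np.float64(239.7)), (20, np.float64(247.9)), (30, np.float64(257.0)), (40, np.float64(267.4))]
bright face 183 [253.82 268.   280.  ] [228. 234. 246.]
[(214, (np.int64(91), np.int64(27), np.int64(20))), (216, (np.int64(89), np.int64(24), np.int64(19))), (218, (np.int64(91), np.int64(23), np.int64(7))), (220, (np.int64(96), np.int64(20), np.int64(16))), (222, (np.int64(99), np.int64(17), np.int64(10))), (224, (np.int64(106), np.int64(26), np.int64(20))), (226, (np.int64(110), np.int64(20), np.int64(5))), (228, (np.int64(147), np.int64(26), np.int64(1
[... 252 characters left out ...]
int64(76))), (240, (np.int64(87), np.int64(86), np.int64(83))), (242, (np.int64(86), np.int64(83), np.int64(81))), (244, (np.int64(85), np.int64(82), np.int64(80))), (246, (np.int64(83), np.int64(82), np.int64(79))), (248, (np.int64(84), np.int64(81), np.int64(77))), (250, (np.int64(82), np.int64(81), np.int64(81))), (252, (np.int64(84), np.int64(81), np.int64(79))), (254, (np.int64(82), np.int64(81), np.int64(79)))]
205 [258.16929837 238.03087865] 214.83274267890638 233.61521805483613
210 [258.17167776 241.87410918] 218.08841025291645 232.92291932596046
215 [258.17419543 245.94069961] 221.53741565157642 232.19030709750666
219 [258.17631743 249.36818753] 224.44767802158754 231.57276887352933
```

>>> {"name": "send_rows", "arguments": {"series": [{"ax": 0, "ay": 0, "az": 0, "dx": 0, "dy": 0, "dz": 0.1, "hand": 1}, {"ax": 0, "ay": 0, "az": 0, "dx": 0, "dy": 0, "dz": 0.15, "hand": 1}, {"ax": 0, "ay": 0, "az": 0, "dx": 0, "dy": 0, "dz": 0.15, "hand": 1}]}}

```text
clock: 19.6
eef_pos: [513.2, -97.0, 196.3]
tool_rot: [3.142, -0.0, -3.052]
force: [0.1, -0.3, -0.1]
width: -0.1
gripper_force: 0.0
```

>>> {"name": "send_rows", "arguments": {"series": [{"ax": 0, "ay": 0, "az": 0, "dx": 0, "dy": 0, "dz": 0.1, "hand": 1}, {"ax": 0, "ay": 0, "az": 0, "dx": 0, "dy": 0, "dz": 0.2, "hand": 1}, {"ax": 0, "ay": 0, "az": 0, "dx": 0, "dy": 0, "dz": 0.2, "hand": 1}]}}

```text
clock: 19.9
eef_pos: [513.1, -97.0, 194.2]
tool_rot: [3.141, -0.0, -3.052]
force: [0.1, -0.9, -0.3]
width: 0.0
gripper_force: 0.0
```

>>> {"name": "send_rows", "arguments": {"series": [{"ax": 0, "ay": 0, "az": 0, "dx": 0, "dy": 0, "dz": 0.1, "hand": 1}, {"ax": 0, "ay": 0, "az": 0, "dx": 0, "dy": 0, "dz": 0.2, "hand": 1}, {"ax": 0, "ay": 0, "az": 0, "dx": 0, "dy": 0, "dz": 0.2, "hand": 1}]}}

```text
clock: 20.2
eef_pos: [513.1, -97.0, 192.2]
tool_rot: [3.141, -0.0, -3.052]
force: [0.4, 0.7, -0.1]
width: -0.4
gripper_force: 0.0
```

>>> {"name": "send_rows", "arguments": {"series": [{"ax": 0, "ay": 0, "az": 0, "dx": 0, "dy": 0, "dz": 0.1, "hand": 1}, {"ax": 0, "ay": 0, "az": 0, "dx": 0, "dy": 0, "dz": 0.2, "hand": 1}, {"ax": 0, "ay": 0, "az": 0, "dx": 0, "dy": 0, "dz": 0.2, "hand": 1}]}}

```text
clock: 20.5
eef_pos: [513.7, -97.2, 190.9]
tool_rot: [-3.141, 0.001, -3.052]
force: [-0.5, 0.0, 4.0]
width: -0.1
gripper_force: 2.1
```

Run:
```python
from h import *
s=st(); w=shot('wrist'); p=np.array(s['eef_pos']); g=w['pixels'].astype(int)
for c in(242,248,258,268,278): print(c,[(r,g[r,c,0],g[r,c,1]) for r in range(216,262,3)])
n=shot('scene'); g=n['pixels'].astype(int); print(proj(n,p))
for r in range(182,198): print(r,' '.join('%3d/%3d'%(g[r,c,0],g[r,c,1]) for c in range(211,228)))
```

```text
{'clock': 20.5, 'qpos': [0.012, 0.469, 0.176, 1.891, -0.112, 0.789, 1.907], 'eef_pos': [513.731, -97.193, 190.937], 'tool_rot': [-3.141, 0.001, -3.052], 'force': [-0.479, 0.041, 3.97], 'torque': [-0.022, 0.111, 0.037], 'width': -0.096, 'gripper_force': 2.145}
242 [(216, np.int64(83), np.int64(24)), (219, np.int64(83), np.int64(23)), (222, np.int64(86), np.int64(20)), (225, np.int64(86), np.int64(22)), (228, np.int64(88), np.int64(14)), (231, np.int64(94), np.int64(19)), (234, np.int64(98), np.int64(15)), (237, np.int64(115), np.int64(21)), (240, np.int64(126), np.int64(30)), (243, np.int64(122), np.int64(31)), (246, np.int64(114), np.int64(42)), (249, np.int64(51), np.int64(45)), (252, np.int64(55), np.int64(55)), (255, np.int64(63), np.int64(62)), (258, np.int64(70), np.int64(67)), (261, np.int64(71), np.int64(70))]
248 [(216, np.int64(85), np.int64(19)), (219, np.int64(87), np.int64(21)), (222, np.int64(86), np.int64(13)), (225, np.int64(91), np.int64(12)), (228, np.int64(102), np.int64(22)), (231, np.int64(110), np.int64(26)), (234, np.int64(121), np.int64(23)), (237, np.int64(98)
[... 3584 characters left out ...]

193 168/112 151/ 96 127/ 74 109/ 39 107/ 29 114/ 36 118/ 40 109/ 33 118/ 39 120/ 30 126/ 35 124/ 30 130/ 30 140/ 50 162/ 82 183/111 200/135
194 190/128 177/118 142/ 84 109/ 49 107/ 35 109/ 28 112/ 30 115/ 36 113/ 28 118/ 33 114/ 29 117/ 30 118/ 20 130/ 44 151/ 75 182/110 194/128
195 198/132 192/127 161/103 116/ 55 103/ 31 105/ 28 101/ 23 116/ 30 111/ 33 111/ 33 109/ 26 110/ 26 121/ 36 130/ 41 147/ 67 174/102 189/125
196 209/141 198/134 171/113 129/ 70 100/ 33 101/ 29 104/ 32 104/ 25 108/ 33 106/ 26 106/ 33 107/ 26 111/ 28 125/ 38 140/ 58 170/ 99 186/123
197 203/134 203/138 176/117 133/ 75 105/ 44  99/ 30 103/ 26 107/ 32 106/ 34 108/ 33 104/ 32 106/ 32 115/ 32 117/ 29 133/ 51 161/ 88 185/118
```

>>> {"name": "send_rows", "arguments": {"series": [{"ax": 0, "ay": 0, "az": 0, "dx": 0, "dy": 0, "dz": 0.1, "hand": 1}, {"ax": 0, "ay": 0, "az": 0, "dx": 0, "dy": 0, "dz": 0.1, "hand": 1}]}}

```text
clock: 20.8
eef_pos: [513.8, -97.3, 190.1]
tool_rot: [-3.141, 0.002, -3.053]
force: [-1.1, 0.4, 7.4]
width: -0.2
gripper_force: 3.5
```

>>> {"name": "send_rows", "arguments": {"series": [{"ax": 0, "ay": 0, "az": 0, "dx": 0, "dy": 0, "dz": 0.1, "hand": 1}, {"ax": 0, "ay": 0, "az": 0, "dx": 0, "dy": 0, "dz": 0.15, "hand": 1}, {"ax": 0, "ay": 0, "az": 0, "dx": 0, "dy": 0, "dz": 0.15, "hand": 1}]}}

```text
clock: 21.1
eef_pos: [514.3, -97.4, 189.2]
tool_rot: [-3.141, 0.003, -3.053]
force: [-2.2, -0.9, 11.0]
width: 0.1
gripper_force: 5.5
```

>>> {"name": "send_rows", "arguments": {"series": [{"ax": 0, "ay": 0, "az": 0, "dx": 0, "dy": 0, "dz": 0.1, "hand": 1}, {"ax": 0, "ay": 0, "az": 0, "dx": 0, "dy": 0, "dz": 0.15, "hand": 1}, {"ax": 0, "ay": 0, "az": 0, "dx": 0, "dy": 0, "dz": 0.15, "hand": 1}]}}

```text
clock: 21.4
eef_pos: [514.7, -97.6, 188.3]
tool_rot: [-3.141, 0.004, -3.053]
force: [-1.2, -0.7, 15.3]
width: -0.1
gripper_force: 7.5
```

>>> {"name": "send_rows", "arguments": {"series": [{"ax": 0, "ay": 0, "az": 0, "dx": 0, "dy": 0, "dz": 0.1, "hand": 1}, {"ax": 0, "ay": 0, "az": 0, "dx": 0, "dy": 0, "dz": 0.1, "hand": 1}, {"ax": 0, "ay": 0, "az": 0, "dx": 0, "dy": 0, "dz": 0.1, "hand": 1}]}}

```text
clock: 21.7
eef_pos: [514.8, -97.7, 187.7]
tool_rot: [-3.141, 0.004, -3.053]
force: [-3.3, -1.2, 17.3]
width: 0.3
gripper_force: 8.6
```

```bash
python3 -c "
from h import *
for i in range(6): print(np.round(read_state()['force'],1))"
```

```text
[-3.3 -1.2 17.3]
[-3.3 -1.2 17.3]
[-3.3 -1.2 17.3]
[-3.3 -1.2 17.3]
[-3.3 -1.2 17.3]
[-3.3 -1.2 17.3]
```

>>> {"name": "send_rows", "arguments": {"series": [{"ax": 0, "ay": 0, "az": 0, "dx": 0, "dy": 0, "dz": 0.02, "hand": 1}, {"ax": 0, "ay": 0, "az": 0, "dx": 0, "dy": 0, "dz": 0.02, "hand": 1}, {"ax": 0, "ay": 0, "az": 0, "dx": 0, "dy": 0, "dz": 0.02, "hand": 1}]}}

```text
clock: 22.0
eef_pos: [514.9, -97.7, 187.6]
tool_rot: [-3.14, 0.004, -3.053]
force: [-2.6, -0.3, 18.0]
width: 0.1
gripper_force: 9.1
```

>>> {"name": "send_rows", "arguments": {"series": [{"ax": 0, "ay": 0, "az": 0, "dx": 0, "dy": 0, "dz": 0, "hand": 1}, {"ax": 0, "ay": 0, "az": 0, "dx": 0, "dy": 0, "dz": 0, "hand": 1}, {"ax": 0, "ay": 0, "az": 0, "dx": 0, "dy": 0, "dz": 0, "hand": 1}]}}

```text
clock: 22.3
eef_pos: [514.9, -97.8, 187.6]
tool_rot: [-3.14, 0.004, -3.053]
force: [-3.1, 0.1, 17.7]
width: 0.1
gripper_force: 9.1
```

Seated at about 18 N. Lifting straight off and checking.

>>> {"name": "send_rows", "arguments": {"series": [{"ax": 0, "ay": 0, "az": 0, "dx": 0, "dy": 0, "dz": -0.4, "hand": 1}, {"ax": 0, "ay": 0, "az": 0, "dx": 0, "dy": 0, "dz": -1.5, "hand": 1}, {"ax": 0, "ay": 0, "az": 0, "dx": 0, "dy": 0, "dz": -5, "hand": 1}, {"ax": 0, "ay": 0, "az": 0, "dx": 0, "dy": 0, "dz": -9, "hand": 1}, {"ax": 0, "ay": 0, "az": 0, "dx": 0, "dy": 0, "dz": -10, "hand": 1}, {"ax": 0, "ay": 0, "az": 0, "dx": 0, "dy": 0, "dz": -10, "hand": 1}, {"ax": 0, "ay": 0, "az": 0, "dx": 0, "dy": 0, "dz": -10, "hand": 1}]}}

```text
clock: 23.0
eef_pos: [512.4, -96.8, 284.2]
tool_rot: [3.141, -0.002, -3.052]
force: [0.0, 0.5, -0.5]
width: -0.1
gripper_force: 0.0
```

Run:
```python
from h import *
s=st(); w=shot('wrist'); a=shot('scene')
for d,bx in((w,(225,150,295,260)),(a,(200,170,245,230))):
    h=cv2.cvtColor(d['pixels'].astype(np.uint8),cv2.COLOR_RGB2HSV).astype(int)
    m=((h[...,0]<4)|(h[...,0]>174))&(h[...,1]>190)&(h[...,2]>60)
    k=np.zeros_like(m);k[bx[1]:bx[3],bx[0]:bx[2]]=1; m&=k
    ys,xs=np.nonzero(m); print(len(xs),xs.min(),xs.max(),ys.min(),ys.max())
    b=m&(h[...,2]>165); ys,xs=np.nonzero(b); print('top',len(xs),xs.mean(),ys.mean())
print('lean3.5 top',proj(w,[513.5,-97,218]),'upright',proj(w,[520,-97,218]))
# shoulder: brightness along leg-x across joint in scene, at z=98, away from drift
for yy in(-30,30):
    H=np.array([518.5,-96.1]);L=np.array([.996,.09]);Y=np.array([-.09,.996])
    print(yy,[tuple(a['pixels'][int(round(v)),int(round(u))]) for x in range(24,44,2) for u,v in [proj(a,[*(H+L*x+Y*yy),98])]])
```

```text
{'clock': 23.0, 'qpos': [-0.009, 0.362, 0.198, 1.767, -0.082, 1.023, 1.879], 'eef_pos': [512.426, -96.751, 284.246], 'tool_rot': [3.141, -0.002, -3.052], 'force': [0.01, 0.525, -0.502], 'torque': [0.04, 0.038, -0.02], 'width': -0.121, 'gripper_force': 0.0}
658 242 271 180 212
top 608 256.8832236842105 198.55098684210526
86 214 225 187 206
top 41 218.26829268292684 189.70731707317074
lean3.5 top [257.62870281 200.15656072] upright [256.86808451 208.46039866]
-30 [(np.uint8(151), np.uint8(109), np.uint8(67)), (np.uint8(151), np.uint8(109), np.uint8(67)), (np.uint8(147), np.uint8(95), np.uint8(52)), (np.uint8(167), np.uint8(105), np.uint8(51)), (np.uint8(176), np.uint8(105), np.uint8(57)), (np.uint8(185), np.uint8(112), np.uint8(59)), (np.uint8(185), np.uint8(112), np.uint8(59)), (np.uint8(179), np.uint8(108), np.uint8(55)), (np.uint8(184), np.uint8(111), np.uint8(58)), (np.uint8(183), np.uint8(112), np.uint8(59))]
30 [(np.uint8(149), np.uint8(111), np.uint8(68)), (np.uint8(140), np.uint8(101), np.uint8(63)), (np.uint8(142), np.uint8(91), np.uint8(48)), (np.uint8(160), np.uint8(102), np.uint8(55)), (np.uint8(174), np.uint8(107), np.uint8(57)), (np.uint8(181), np.uint8(109), np.uint8(56)), (np.uint8(181), np.uint8(109), np.uint8(56)), (np.uint8(178), np.uint8(109), np.uint8(58)), (np.uint8(174), np.uint8(107), np.uint8(55)), (np.uint8(174), np.uint8(107), np.uint8(55))]
```

```bash
python3 -c "
from h import *
print(finish_job())"
```

```text
the job is handed in; nothing more can be done
None
```

I handed the job in at 23 s: the drift drew the shoulder up with no visible gap, I let go and seated it with an 18 N push on the handle top, and it stands wedged at about its natural 3.5° lean with the robot clear (no verdict was returned).

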